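# Stand the press weights on the bonded panel, heavy end down

### The job

Lift the upper tray off the pile of two and lay it flat on the bare bench, clear of the lower tray. Then take each press weight lying on the bench, find its hidden heavy end by balancing it in the grip, and stand it upright, heavy end down, on the black glass of the panel in the lower tray, with its foot wholly on the glass. When all of them stand there, press the green cure button fully down once; leave everything standing.

Things in the scene. Friction and masses are not known exactly. Their poses are not given: they have to be found in the camera images.
- lower_tray: white lower tray, fixed to the bench, 112 x 176 mm (its x, y), rim 22 mm high, walls and floor 4 mm thick; origin at the middle of its underside, z up; a black glass display panel lies fixed in it. The bench is bare over x 0.39 to 0.50, y 0.16 to 0.34 (room for the upper tray), and round the weights
- glass (a point): middle of the black glass, on its top face, 12 mm above the bench; the glass measures 92 mm along x and 118 mm along y (axes of the lower tray); an amber flex tail beyond its -y edge is not glass
- upper_tray: white upper tray, loose, 116 x 180 mm (its x, y), 0.25 kg, nested 6 mm deep in the lower tray's rim (3 mm play). Origin: middle of its underside, z up; at bench height when set on the bench. Blue bridge handle across its middle: bar 74 mm along y, 14 mm thick in x, 46 to 60 mm above the origin, open below down to 9 mm
- weight_1: press weight, 110 mm long, 26 x 26 mm, 0.29 to 0.41 kg, grey, same orange cap and black domed foot (4 mm) on both ends; at first lies on the bench, or is absent. Origin: its middle; x along it. Hidden ballast puts the centre of mass 32 mm from the middle, towards x or -x (differs). Set upright it stands on the heavy end, topples off the light one. Gripped at the middle with 4 N it swings heavy end down; 30 N holds it
- weight_2: press weight, 110 mm long, 26 x 26 mm, 0.29 to 0.41 kg, grey, same orange cap and black domed foot (4 mm) on both ends; at first lies on the bench, or is absent. Origin: its middle; x along it. Hidden ballast puts the centre of mass 32 mm from the middle, towards x or -x (differs). Set upright it stands on the heavy end, topples off the light one. Gripped at the middle with 4 N it swings heavy end down; 30 N holds it
- weight_3: press weight, 110 mm long, 26 x 26 mm, 0.29 to 0.41 kg, grey, same orange cap and black domed foot (4 mm) on both ends; at first lies on the bench, or is absent. Origin: its middle; x along it. Hidden ballast puts the centre of mass 32 mm from the middle, towards x or -x (differs). Set upright it stands on the heavy end, topples off the light one. Gripped at the middle with 4 N it swings heavy end down; 30 N holds it
- weight_4: press weight, 110 mm long, 26 x 26 mm, 0.29 to 0.41 kg, grey, same orange cap and black domed foot (4 mm) on both ends; at first lies on the bench, or is absent. Origin: its middle; x along it. Hidden ballast puts the centre of mass 32 mm from the middle, towards x or -x (differs). Set upright it stands on the heavy end, topples off the light one. Gripped at the middle with 4 N it swings heavy end down; 30 N holds it
- cure_button_top (a point): middle of the top face of the green spring push button, 30 mm wide, in a black housing fixed to the bench; pressed from above, full travel 6 mm, about 5 N fully down
- cure_button (a joint): travel of the button in m: 0 out, 0.006 fully pressed; springs back

How it is judged:
By the outcome, as a careful person would: the job done as asked, in the order asked, and still so for the second after the job is handed in, with the robot touching nothing.
Of weight_1, weight_2, weight_3, weight_4 only 2 to 3 are there at a start; the rules pass over those that are not, and their reading is None.
At some moment in a run one of weight_1, weight_2, weight_3, weight_4 may be knocked a few centimetres aside while the robot is not near it.
Once in a run the grip may slacken for a moment while it holds something.
It also fails if it takes over 210 s, if anything falls off the work surface, if the arm or the gripper's body presses on something with over 40 N, if the wrist force passes 120 N, or if a joint passes its speed limit or range.

### The arm

A 6-joint arm with a two-finger parallel gripper is mounted at the origin on a cart in front of the work surface, level with it; the furniture and walls round the work are solid. World frame = base frame: x ahead of the robot, y to its left, z up, the work surface at z = 0. Lengths are in mm, angles in degrees, forces in N, time in s.
With the tool pointing down it reaches from about 300 to 850 mm from the base axis. Payload 4.2 kg.
Tool frame: the origin (TCP) lies between the finger pads; the fingertips stand ahead of it and the grasp point (between the pads) lies 8 mm behind it (env.tip_reach is the x of the fingertips in the tool frame, in mm); x points along the fingers, y is the direction in which the jaws open and shut, and the axes are right-handed (so a half turn about x gives the same grasp; the last joint's range is limited). The gripper opens to 91 mm and grips with 3 to 60 N. Pads are 32 mm wide; open, the fingers measure 118 mm over their backs; the gripper's body (76 mm by 178 mm) begins 60 mm behind the grasp point.
Start: joints at [-74.714, 18.312, 89.639, -0, 72.044, -1.146], TCP at [162.661, -551.528, 224.976] pointing down, gripper open.
Joint ranges: [-177.97, 177.97], [-48.28, 115.42], [12.27, 149.76], [-77.06, 257.06], [2.81, 150.46], [-146.56, 146.56]. Speed limits (degrees/s): [147.25, 147.25, 180, 180, 180, 180].

### API

Orientations are given as [roll, pitch, yaw] about the fixed x, y, z axes, in that order (R = Rz(yaw) Ry(pitch) Rx(roll)).
In Python, from workcell import env, cams gives the robot as it stands.
- The arm moves only by the tool arm_command, never from a script. Its argument "deltas" is a list of rows, each a list of 3 entries, a list of its own where there are three numbers: the opening, from 0 (shut) to 1 (fully open), then the shift along the world's x, y, z in mm, then the turn about the world's z in rad. A call has 1 to 20 rows; each row is the pose to reach, as a shift and turn from the pose commanded when the call began; what a row does not reach only later rows make up. A row lasts 1/10 s, in which the tool goes at most 50 mm and 8.59 degrees, less where a joint would pass 70% of its speed; a pose out of reach is approached as far as the arm can. A call with a gripper value outside its range is refused whole. The fingers move at their own pace and stop on an object; "grip_force" is the grip in N (left out, the last holds). Time passes only in rows, so rows that repeat a pose let the fingers close. It gives the time, the measured TCP pose, the force and the opening at its end, in the units of the state.
- env.state(): the state, without advancing time (a new reading comes with each control period).
- cams.grab_frame(name): name is "side" or "top" or "wrist"; returns a dict with "img" (400x640x3 uint8, red, green, blue), "K" (3x3 intrinsics, pixels), "rvec" (rotation vector, rad) and "tvec" (3), from world to camera coordinates, as OpenCV has them. Camera axes: x right, y down, z forward; pixel columns grow to the right and rows downward; lengths in mm; the calibration is good to about 2 mm. A picture is of the moment at which its call begins. There is no depth.
- env.job_done(): hands the job in, once; it reports no verdict.
Trained networks look in a picture, given as the dict that the camera call returned (one of the last four; its "shot" number tells which), for a name from the list of things; names that differ only in an ending like _2 or _b are one class to them, and where a whole thing is asked for, a point or a joint stands for the part that bears it (a point fixed in the world has none). Each returns a list of dicts, best first, with "conf" (0 to 1); they miss things now and then, are a little off and sometimes report something else, mostly with a low value. They report only what shows in the picture. A call takes as long as a camera call.
- cams.silhouettes(picture, name): "region" (400x640 bool, what is visible of it) and "centre" ([column, row] in pixels, amid what is visible of it).
The state is a dict: "time_s": time; "qpos": joint angles; "qvel": joint speeds; "effort": joint torques, N m; "ee_pos": TCP position; "ee_rot": TCP orientation; "force": force on the tool from outside, world axes, zero at the start; "torque": the same for the moment, N m; "gripper_width": finger opening in mm.
Only numpy, scipy, OpenCV 4.12 (cv2) and the standard library are available. Lean on these libraries where they do the work, as an engineer would, in place of code of your own. Each camera call takes 0.05 s, during which the arm holds its last target.

## Working session

There is one attempt and no reset: what is moved stays moved. The work goes in short steps, Python scripts to look and compute and a tool call to move; the robot and the scene stay as the last step left them, time stands still between calls to the robot, and variables do not carry over. Pictures are saved under pics/ and viewed, and the job is handed in when it is done.

Besides the shell and the picture viewer there is one more tool, called after "Request:" as name(argument=value, ...) on one line, values as JSON. arm_command: Moves the arm, as the interface text tells. Its arguments: {"type":"object","properties":{"deltas":{"type":"array","items":{"type":"array"}},"grip_force":{"type":"number"}},"required":["deltas"]}

```bash
ls; mkdir -p pics; cat > h.py <<'E'
import numpy as np, cv2
from workcell import env, cams
def save(f,name): cv2.imwrite('pics/'+name+'.png', cv2.cvtColor(f['img'],cv2.COLOR_RGB2BGR))
def ray(f,uv):
    R,_=cv2.Rodrigues(np.array(f['rvec'],float)); t=np.array(f['tvec'],float).ravel()
    d=R.T@np.linalg.inv(np.array(f['K']))@np.array([uv[0],uv[1],1.0]); c=-R.T@t
    return c,d
def onz(f,uv,z):
    c,d=ray(f,uv); return c+d*(z-c[2])/d[2]
def proj(f,P):
    return cv2.projectPoints(np.array(P,float).reshape(-1,3),np.array(f['rvec'],float),np.array(f['tvec'],float),np.array(f['K'],float),None)[0].reshape(-1,2)
E
python3 - <<'E'
from h import *
print(env.state(), env.tip_reach)
for n in ['top','side','wrist']:
    f=cams.grab_frame(n); save(f,n+'0')
    c,_=ray(f,(320,200)); print(n,'cam at',c.round())
    for o in ['upper_tray','lower_tray','weight_1','cure_button']:
        for s in cams.silhouettes(f,o):
            r=s['region']; ys,xs=np.nonzero(r)
            box=cv2.minAreaRect(np.c_[xs,ys].astype(np.float32))
            print(n,o,round(s['conf'],2),np.round(s['centre']),len(xs),np.round(box[0]),np.round(box[1]),round(box[2]), onz(f,s['centre'],13).round())
E
```

```text
pics
{'time_s': 0.0, 'qpos': array([-7.47138510e+01,  1.83507045e+01,  8.97076368e+01, -8.53994916e-04,
        7.20436395e+01, -1.14548223e+00]), 'qvel': array([ 0.05755705, -0.02997271,  0.0089388 , -0.03858218, -0.07041409,
       -0.01928589]), 'effort': array([-2.75551924e-03, -4.12466168e+01, -2.31976354e+01,  7.26283388e-02,
        4.57508722e-02, -1.33773838e-04]), 'ee_pos': array([ 162.52015949, -551.03575361,  224.1213183 ]), 'ee_rot': array([-90.68932667,  89.89801597, 105.74256856]), 'force': array([-0.55498512, -0.25947149,  0.14962694]), 'torque': array([-0.03505442, -0.00586757, -0.03229481]), 'gripper_width': 91.19484591519229} 11.0
top cam at [ 355.   83. 1076.]
top upper_tray 0.61 [418. 178.] 2878 [418. 180.] [44. 68.] 80 [ 572. -222.   13.]
top weight_1 0.92 [268. 172.] 379 [270. 171.] [40. 10.] 81 [593. 186.  13.]
top weight_1 0.67 [407. 239.] 474 [407. 236.] [12. 41.] 5 [ 406. -183.   13.]
top weight_1 0.57 [336. 231.] 422 [335. 230.] [41. 11.] 81 [431.   6.  13.]
top cure_button 0.45 [408. 239.] 486 [407. 236.] [13. 40.] 3 [ 406. -185.   13.]
top cure_button 0.41 [218. 182.] 93 [216. 181.] [10. 10.] 45 [565. 320.  13.]
side cam at [228. 762. 485.]
side lower_tray 0.53 [336. 185.] 264 [337. 183.] [12. 41.] 87 [ 542. -116.   13.]
side weight_1 0.91 [360. 215.] 653 [359. 215.] [45. 15.] 10 [431.  10.  13.]
side weight_1 0.88 [264. 235.] 704 [265. 236.] [48. 16.] 12 [598. 181.  13.]
side weight_1 0.79 [387. 183.] 444 [386. 184.] [38. 12.] 16 [ 416. -191.   13.]
side cure_button 0.76 [236. 279.] 176 [238. 276.] [13. 15.] 90 [572. 327.  13.]
side cure_button 0.45 [264. 235.] 799 [264. 236.] [50. 18.] 9 [599. 180.  13.]
wrist cam at [ 234. -530.  384.]
```

View pics/top0.png

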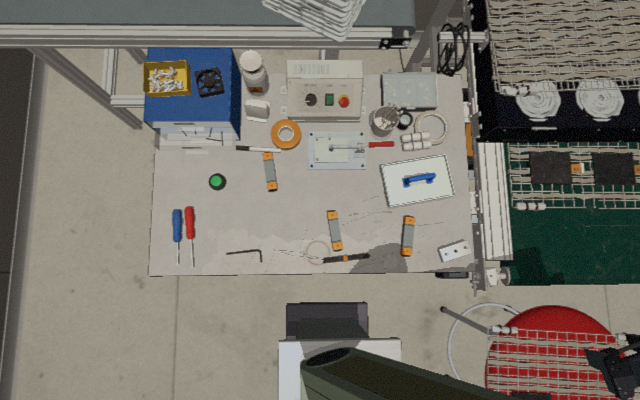

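View pics/side0.png

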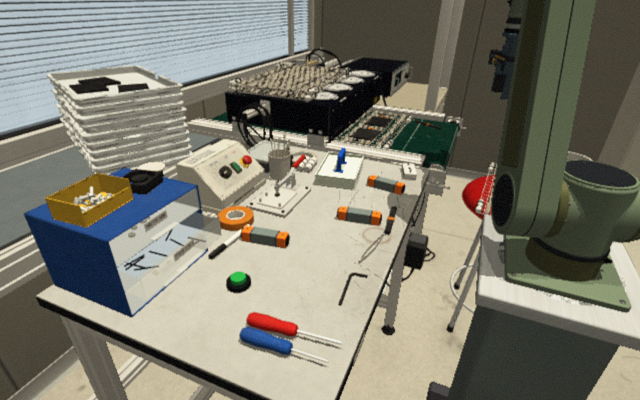

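View pics/wrist0.png

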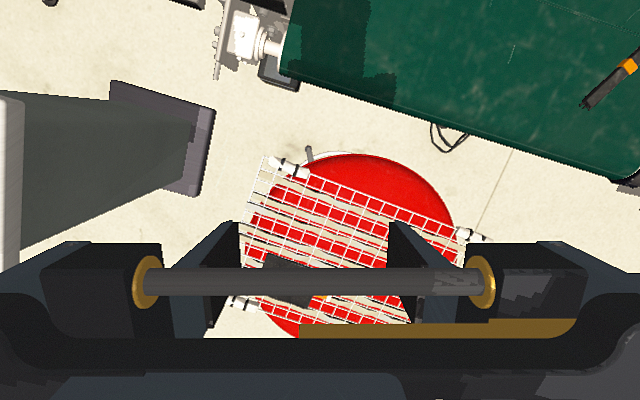

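The top view shows the tray stack at (418,180) with its blue handle, three weights at (270,171), (335,230) and (407,236), and the button at (217,182). The side view agrees. Next I'll measure precisely.

```bash
cat >> h.py <<'E'
from scipy.spatial.transform import Rotation as Ro
def jaw():
    R=Ro.from_euler('xyz',env.state()['ee_rot'],degrees=True).as_matrix()
    return R
E
python3 - <<'E'
from h import *
R=jaw(); print(R.round(3), 'jaw dir deg',np.degrees(np.arctan2(R[1,1],R[0,1])))
f=cams.grab_frame('top'); img=f['img'].astype(int)
def rect(mask,z,nm):
    n,l,st,ct=cv2.connectedComponentsWithStats(mask.astype(np.uint8))
    i=1+np.argmax(st[1:,4]); ys,xs=np.nonzero(l==i)
    P=np.array([onz(f,(x,y),z)[:2] for x,y in zip(xs,ys)])
    b=cv2.minAreaRect(P.astype(np.float32)); C=np.cov((P-P.mean(0)).T); w,v=np.linalg.eigh(C)
    print(nm,len(xs),'mean',P.mean(0).round(1),'rect',np.round(b[0],1),np.round(b[1],1),round(b[2],1),'axis',np.degrees(np.arctan2(v[1,1],v[0,1])).round(1))
m=np.zeros((400,640),bool); m[160:205,385:455]=1
r,g,b=img[...,0],img[...,1],img[...,2]
rect(m&(b>r+50)&(b>120),76,'handle')
for s in cams.silhouettes(f,'upper_tray')[:1]: rect(s['region'],30,'tray')
for s in cams.silhouettes(f,'weight_1'): rect(s['region'],20,'w')
m[:]=0; m[165:200,200:235]=1
rect(m&(g>r+40)&(g>b+30),25,'btn')
rect(m&(g+r+b<200),15,'btnh')
c=img[150:215,375:465].astype(np.uint8)
cv2.imwrite('pics/c1.png',cv2.resize(c[...,::-1],None,fx=7,fy=7,interpolation=cv2.INTER_CUBIC))
f=cams.grab_frame('side');c=f['img'][130:310,210:430]
cv2.imwrite('pics/c2.png',cv2.resize(c[...,::-1],None,fx=3.5,fy=3.3,interpolation=cv2.INTER_CUBIC))
E
```

```text
[[ 0.     0.283 -0.959]
 [-0.    -0.959 -0.283]
 [-1.     0.     0.   ]] jaw dir deg -73.56779458233716
handle 125 mean [ 563.  -213.9] rect [ 563.1 -214.3] [12.5 69.6] 9.1 axis 99.5
tray 2804 mean [ 564.2 -216.4] rect [ 564.2 -216.8] [118.7 183.8] 10.4 axis 99.3
w 407 mean [431.2   9.9] rect [431.3   9.9] [106.4  27.6] 8.6 axis -171.0
w 408 mean [590.7 182.3] rect [592.3 182. ] [110.7  29.5] 7.2 axis -171.3
w 474 mean [ 414.1 -183.4] rect [ 414.8 -183.6] [ 31.8 108.8] 81.7 axis 171.5
btn 103 mean [566.3 325.3] rect [565.5 325.7] [29.2 27.1] 89.7 axis 83.9
btnh 118 mean [564.6 321.1] rect [566.2 324. ] [43.  41.1] 89.7 axis 152.5
```

View pics/c1.png

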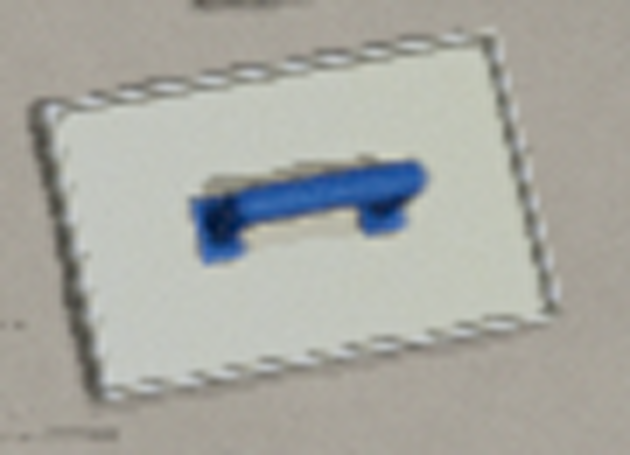

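View pics/c2.png

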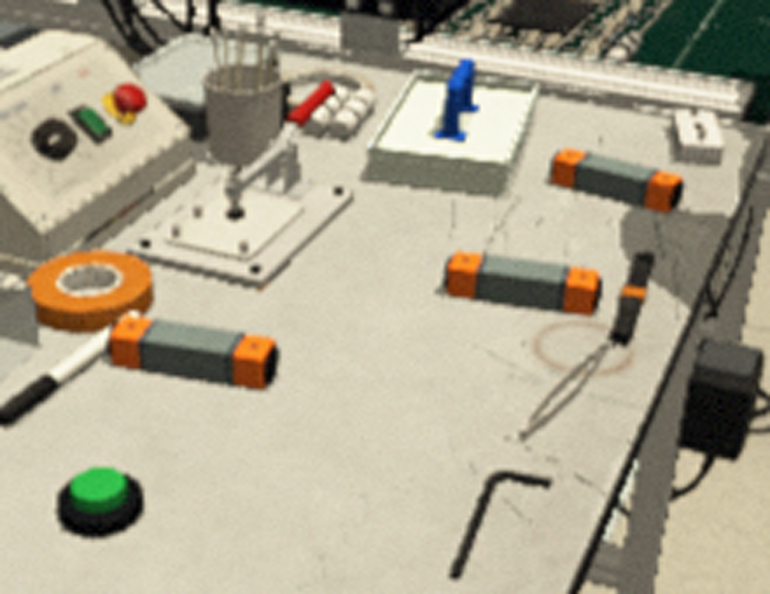

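```bash
python3 - <<'E'
from h import *
f=cams.grab_frame('top'); g=cams.grab_frame('side')
for z in (50,100): print(onz(f,(383,122),z).round(), onz(f,(378,144),z).round())
for z in (80,120,150):print(proj(g,[[680,-130,z],[700,-120,z]]).round())
# triangulate pot top: side px (280,150)
P=lambda q:np.c_[cv2.Rodrigues(q['rvec'])[0],np.array(q['tvec']).ravel()]
X=cv2.triangulatePoints(q1:=f['K']@P(f),g['K']@P(g),np.array([[383.],[113]]),np.array([[281.],[148]]));print((X[:3]/X[3]).ravel().round())
E
```

```text
[ 720. -124.   50.] [ 659. -108.   50.]
[ 702. -114.  100.] [644. -99. 100.]
[[294. 153.]
 [286. 153.]]
[[294. 139.]
 [286. 139.]]
[[293. 129.]
 [285. 129.]]
[ 723. -119.   92.]
```

Request:
arm_command(deltas=[[1,[0,0,0],0.14],[1,[20,20,0],0.28],[1,[50,45,0],0.42],[1,[90,75,0],0.56],[1,[130,110,0],0.7],[1,[170,145,0],0.84],[1,[210,180,0],0.98],[1,[250,210,0],1.12],[1,[290,240,0],1.26],[1,[330,275,0],1.4],[1,[370,305,0],1.447],[1,[401,335,0],1.447],[1,[401,335,0],1.447],[1,[401,335,-20],1.447],[1,[401,335,-60],1.447],[1,[401,335,-80],1.447],[1,[401,335,-80],1.447]], grip_force=30)

```text
time_s: 2.75
ee_pos: [561.1, -216.1, 141.7]
ee_rot: [-119.3, 89.6, 160.0]
force: [-0.2, 0.4, -0.1]
gripper_width: 91.3
```

```bash
python3 - <<'E'
from h import *
f=cams.grab_frame('wrist'); save(f,'w1')
s=env.state();R=jaw();print(s['ee_pos'],np.degrees(np.arctan2(R[1,1],R[0,1])),R[:,0].round(3),s['qpos'].round())
print(proj(f,[[564,-216,76],[564-6,-216+37,76],[564+6,-216-37,76]]).round())
E
```

```text
[ 562.61813152 -216.67312336  143.97515154] 9.316265690306444 [-0.003  0.001 -1.   ] [-22.  24.  93.  -0.  63. -31.]
[[319. 219.]
 [319. 172.]
 [318. 262.]]
```

View pics/w1.png

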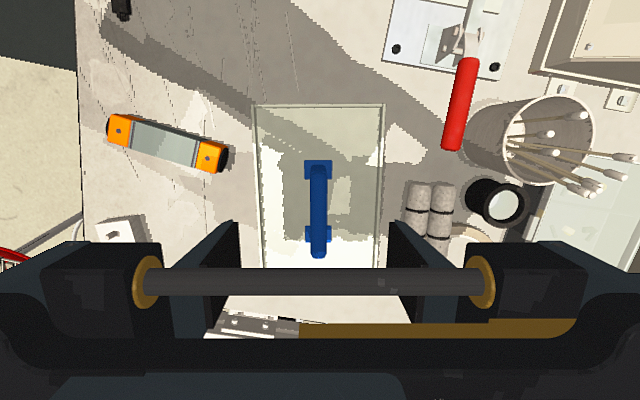

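The wrist view shows the handle bar at u=318 between the fingers, running straight along the image, as predicted. I'll descend and grip.

Request:
arm_command(deltas=[[1,[0,0,-35],0],[1,[0,0,-65],0],[1,[0,0,-83],0],[1,[0,0,-83],0],[1,[0,0,-83],0],[0,[0,0,-83],0],[0,[0,0,-83],0],[0,[0,0,-83],0],[0,[0,0,-83],0],[0,[0,0,-83],0],[0,[0,0,-83],0],[0,[0,0,-80],0],[0,[0,0,-75],0],[0,[0,0,-65],0],[0,[0,0,-45],0],[0,[0,0,-15],0],[0,[0,0,15],0],[0,[0,0,25],0],[0,[0,0,25],0]], grip_force=35)

```text
time_s: 4.7
ee_pos: [564.5, -216.9, 172.0]
ee_rot: [59.3, 89.8, -21.4]
force: [-0.6, -0.7, -0.0]
gripper_width: 0.6
```

```bash
python3 - <<'E'
from h import *
f=cams.grab_frame('side'); save(f,'s2')
f=cams.grab_frame('top'); save(f,'t2')
E
```

```text
(no output)
```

View pics/s2.png

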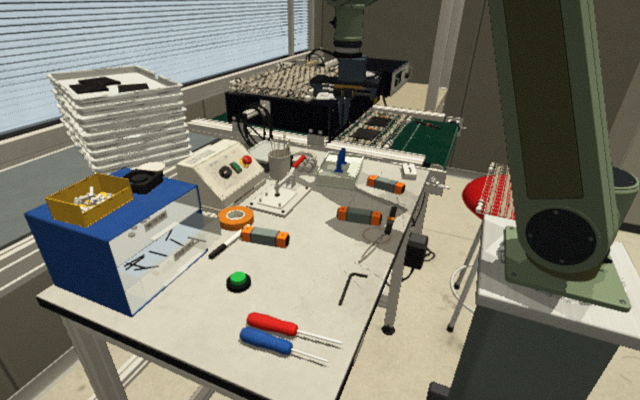

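The grip ended at 0.6 mm and the tray is still in place, so the fingers probably hadn't closed before the lift. I'll repeat with more closing time.

Request:
arm_command(deltas=[[1,[0,0,0],0],[1,[0,0,0],0],[1,[0,0,0],0],[1,[0,0,0],0],[1,[0,0,0],0]])

```text
time_s: 5.3
ee_pos: [563.6, -216.5, 169.7]
ee_rot: [-131.3, 90.0, 148.1]
force: [-0.8, -0.0, 0.2]
gripper_width: 38.0
```

```bash
python3 - <<'E'
from h import *
f=cams.grab_frame('wrist'); save(f,'w2')
s=env.state();print(s['ee_pos'],s['gripper_width'],s['time_s'])
E
```

```text
[ 563.63914868 -216.5204996   169.83168316] 41.68536232867555 5.35
```

View pics/w2.png

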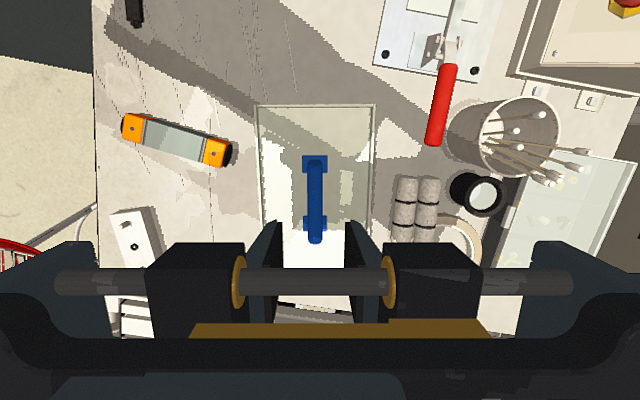

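The tray is untouched, with the handle at u=315. The fingers move at about 75 mm/s, so I'll close for over 1 s.

Request:
arm_command(deltas=[[1,[0,0,-20],0],[1,[0,0,-50],0],[1,[0,0,-80],0],[1,[0,0,-108],0],[1,[0,0,-108],0],[1,[0,0,-108],0],[0,[0,0,-108],0],[0,[0,0,-108],0],[0,[0,0,-108],0],[0,[0,0,-108],0],[0,[0,0,-108],0],[0,[0,0,-108],0],[0,[0,0,-108],0],[0,[0,0,-108],0],[0,[0,0,-108],0],[0,[0,0,-108],0],[0,[0,0,-108],0],[0,[0,0,-108],0],[0,[0,0,-108],0]], grip_force=35)

```text
time_s: 7.25
ee_pos: [563.8, -216.5, 62.0]
ee_rot: [74.5, 90.0, -6.2]
force: [0.4, 0.5, -0.2]
gripper_width: 13.5
```

Request:
arm_command(deltas=[[0,[0,0,2],0],[0,[0,0,5],0],[0,[0,0,10],0],[0,[0,0,20],0],[0,[0,0,40],0],[0,[0,0,65],0],[0,[0,0,90],0],[0,[0,0,98],0],[0,[0,0,98],0],[0,[0,0,98],0]])

```text
time_s: 8.25
ee_pos: [562.9, -216.2, 159.1]
ee_rot: [-122.5, 89.9, 156.9]
force: [-0.3, -0.2, -2.4]
gripper_width: 14.1
```

```bash
python3 - <<'E'
from h import *
f=cams.grab_frame('wrist'); save(f,'w3')
f=cams.grab_frame('side'); save(f,'s3')
s=env.state();print(s['ee_pos'],s['gripper_width'],s['time_s'],s['force'])
E
```

```text
[ 562.76001333 -216.18185906  158.43460119] 13.93689391751947 8.35 [-0.42668066  0.13422192 -1.7652883 ]
```

View pics/w3.png

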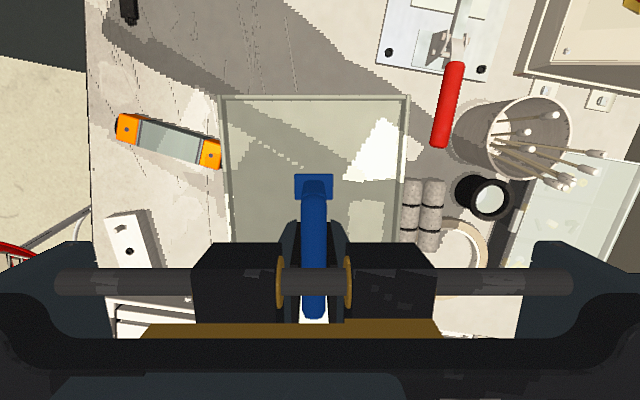

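View pics/s3.png

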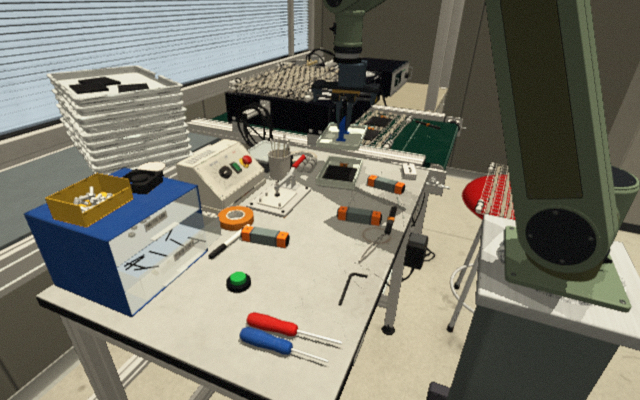

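The upper tray is held and the black glass shows below it. Carrying it to about (445, 250).

Request:
arm_command(deltas=[[0,[0,15,0],0],[0,[-10,40,-5],-0.02],[0,[-20,75,-10],-0.04],[0,[-30,115,-20],-0.06],[0,[-40,155,-30],-0.08],[0,[-50,195,-40],-0.1],[0,[-60,235,-40],-0.12],[0,[-70,275,-40],-0.14],[0,[-80,315,-40],-0.15],[0,[-90,355,-40],-0.16],[0,[-100,395,-50],-0.163],[0,[-110,430,-60],-0.163],[0,[-116,455,-70],-0.163],[0,[-119,466,-85],-0.163],[0,[-119,466,-95],-0.163],[0,[-119,466,-102],-0.163],[0,[-119,466,-102],-0.163],[0,[-119,466,-102],-0.163]])

```text
time_s: 10.15
ee_pos: [445.0, 248.8, 58.1]
ee_rot: [80.1, 90.0, -10.0]
force: [0.3, 0.5, -2.9]
gripper_width: 13.9
```

```bash
python3 - <<'E'
from h import *
f=cams.grab_frame('side'); save(f,'s4')
f=cams.grab_frame('top'); save(f,'t4')
s=env.state();print(s['ee_pos'],s['gripper_width'],s['time_s'],s['force'])
E
```

```text
[445.30615439 249.07928668  58.54150222] 13.659331906624194 10.25 [-0.53065316  0.10839949 -2.38756357]
```

View pics/s4.png

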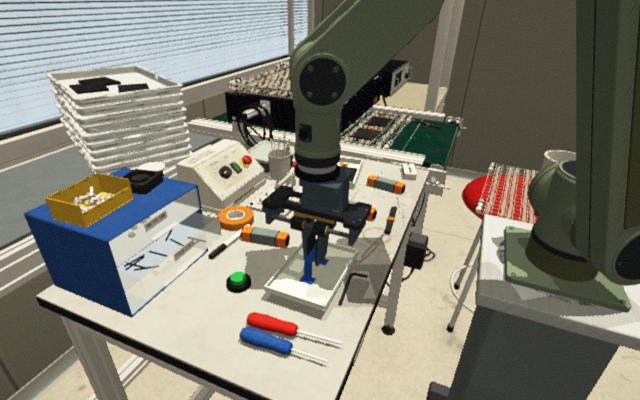

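View pics/t4.png

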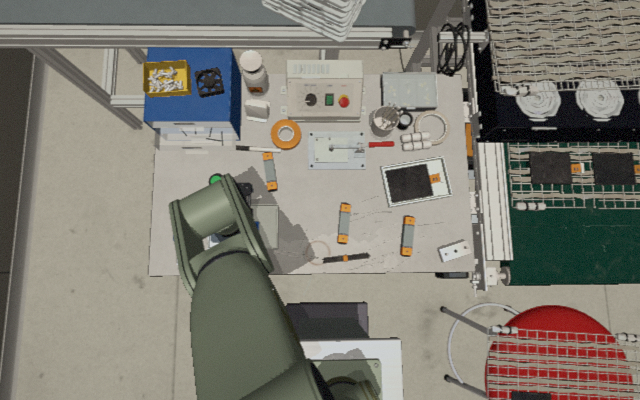

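The weight near the middle moved from (335,230) to (344,223) in the top view, which must be the announced knock. I'll lower the tray and let go.

Request:
arm_command(deltas=[[0,[4,0,-4],0],[0,[4,0,-8],0],[0,[4,0,-11],0],[0,[4,0,-12],0],[0,[4,0,-12.5],0],[0,[4,0,-12.5],0],[0,[4,0,-12.5],0]])

```text
time_s: 10.95
ee_pos: [449.5, 250.5, 46.3]
ee_rot: [129.6, 89.8, 39.6]
force: [-1.1, 4.1, 5.4]
gripper_width: 13.8
```

Request:
arm_command(deltas=[[0.55,[0,0,0],0],[0.55,[0,0,0],0],[0.55,[0,0,0],0],[0.55,[0,0,0],0],[0.55,[0,0,0],0],[0.55,[0,0,0],0],[0.55,[0,0,15],0],[0.55,[0,0,40],0],[0.55,[0,0,80],0],[0.8,[0,0,120],0.14],[0.8,[0,-50,150],0.28],[0.8,[0,-100,150],0.42],[0.8,[0,-150,150],0.56],[0.8,[0,-150,150],0.7],[0.8,[0,-150,150],0.84],[0.8,[0,-150,150],0.98],[0.8,[0,-150,150],1.12],[0.8,[0,-150,150],1.12]])

```text
time_s: 12.75
ee_pos: [448.6, 99.3, 195.5]
ee_rot: [123.4, 90.0, 97.5]
force: [0.4, -0.3, -0.4]
gripper_width: 73.2
```

```bash
cat > look.py <<'E'
from h import *
import sys
tag=sys.argv[1]
def report():
    f=cams.grab_frame('top'); save(f,'t'+tag); img=f['img'].astype(int)
    for s in cams.silhouettes(f,'weight_1'):
        ys,xs=np.nonzero(s['region'])
        P=np.array([onz(f,(x,y),20)[:2] for x,y in zip(xs,ys)])
        C=np.cov((P-P.mean(0)).T); w,v=np.linalg.eigh(C); b=cv2.minAreaRect(P.astype(np.float32))
        print('top',round(s['conf'],2),np.round(s['centre']),len(xs),'mean',P.mean(0).round(1),'rect',np.round(b[0],1),np.round(b[1],1),'axis',np.degrees(np.arctan2(v[1,1],v[0,1])).round(1))
    g=cams.grab_frame('side'); save(g,'s'+tag)
    s=env.state();R=jaw();print(s['ee_pos'].round(1),'jaw',np.degrees(np.arctan2(R[1,1],R[0,1])).round(1),s['qpos'].round(),round(s['gripper_width'],1),s['time_s'],s['force'].round(1))
    return f,g
if __name__=='__main__':
    f,g=report()
E
python3 look.py 5; python3 - <<'E'
from h import *
f=cams.grab_frame('top');img=f['img'].astype(int)
m=np.zeros((400,640),bool); m[150:215,375:465]=1
m&=(img.sum(2)<180)
n,l,st,ct=cv2.connectedComponentsWithStats(m.astype(np.uint8)); i=1+np.argmax(st[1:,4]); ys,xs=np.nonzero(l==i)
P=np.array([onz(f,(x,y),12)[:2] for x,y in zip(xs,ys)]); print(cv2.minAreaRect(P.astype(np.float32)),P.mean(0))
c=img[150:215,375:465].astype(np.uint8)
cv2.imwrite('pics/c5.png',cv2.resize(c[...,::-1],None,fx=7,fy=7,interpolation=cv2.INTER_CUBIC))
E
```

```text
top 0.6 [409. 238.] 490 mean [ 414.3 -183.9] rect [ 414.8 -184.8] [ 34.3 108.4] axis 171.6
top 0.46 [267. 160.] 149 mean [621.  186.9] rect [621.3 186.9] [47.5 24.4] axis -168.2
top 0.38 [345. 206.] 79 mean [486.4 -25.5] rect [481.4 -24.1] [16.1 45.7] axis -171.1
[448.6  99.5 195.4] jaw 64.0 [ 11.   9. 107.   0.  64. -53.] 72.7 12.9 [-0.  -0.5 -0.3]
((560.4224243164062, -196.51962280273438), (86.5259017944336, 112.79630279541016), 9.804788589477539) [ 560.36607165 -196.50122908]
```

View pics/t5.png

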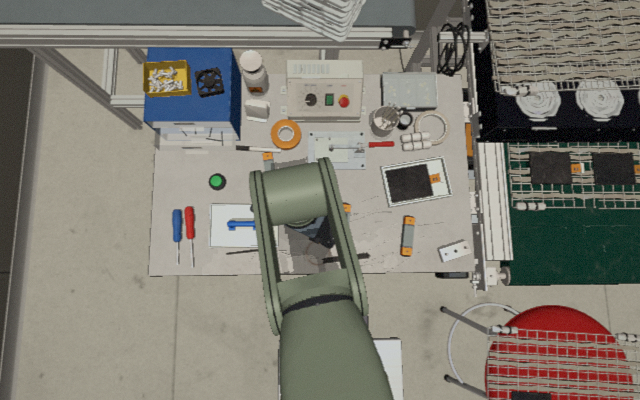

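View pics/s5.png

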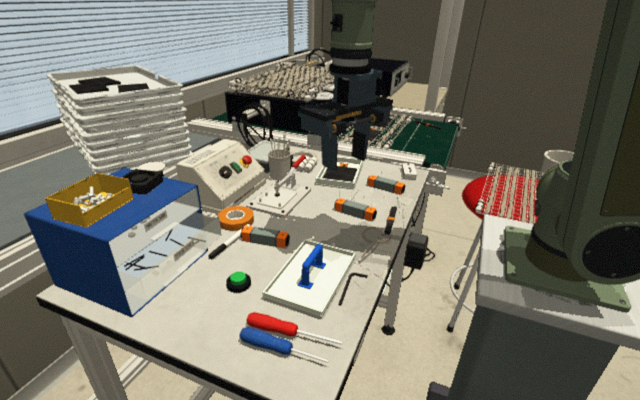

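View pics/c5.png

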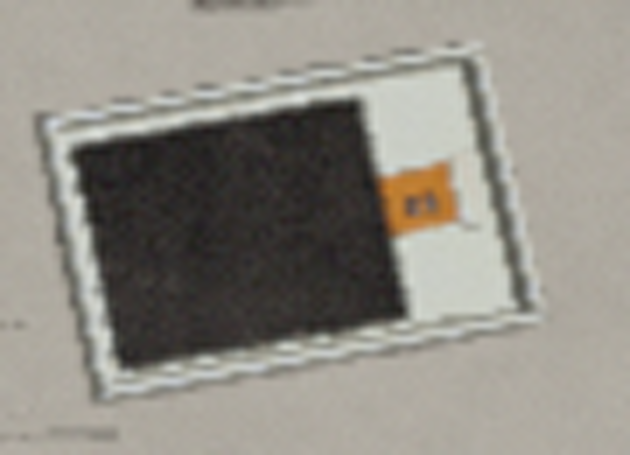

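The upper tray lies flat on the bench and clear of everything. The glass centre is about (561, −196.5) with yaw about 9.6°. Going over the first weight at about (592, 182).

Request:
arm_command(deltas=[[0.8,[10,5,0],0.1],[0.8,[30,20,0],0.2],[0.8,[60,35,0],0.3],[0.8,[90,50,0],0.4],[0.8,[120,70,-20],0.5],[0.8,[143,83,-50],0.604],[0.8,[143,83,-75],0.604],[0.8,[143,83,-75],0.604],[0.8,[143,83,-75],0.604]])

```text
time_s: 13.85
ee_pos: [591.4, 182.4, 120.5]
ee_rot: [-175.9, 89.9, -167.2]
force: [-0.1, -0.2, 0.6]
gripper_width: 72.9
```

```bash
cat > wl.py <<'E'
from h import *
import sys
f=cams.grab_frame('wrist'); save(f,'w'+sys.argv[1])
for s in cams.silhouettes(f,'weight_1'):
    ys,xs=np.nonzero(s['region']); P=np.array([onz(f,(x,y),26)[:2] for x,y in zip(xs,ys)])
    C=np.cov((P-P.mean(0)).T); w,v=np.linalg.eigh(C); b=cv2.minAreaRect(P.astype(np.float32))
    print('wrist',round(s['conf'],2),np.round(s['centre']),len(xs),'mean',P.mean(0).round(1),'rect',np.round(b[0],1),np.round(b[1],1),'axis',np.degrees(np.arctan2(v[1,1],v[0,1])).round(1))
s=env.state();R=jaw();print(s['ee_pos'].round(1),'jaw',np.degrees(np.arctan2(R[1,1],R[0,1])).round(1),s['qpos'].round(),round(s['gripper_width'],1),s['time_s'],s['force'].round(1))
E
python3 wl.py 6
```

```text
wrist 0.82 [312. 202.] 3338 mean [588.7 182. ] rect [591.5 182.5] [107.3  27.3] axis -171.2
wrist 0.76 [90. 34.] 3867 mean [479.1  -9. ] rect [478.5  -9.3] [43.6 54.2] axis 156.6
[592.3 182.5 122.3] jaw 98.7 [ 16.  27.  92.   0.  61. -83.] 73.1 13.95 [-0.1  1.3  1.3]
```

View pics/w6.png

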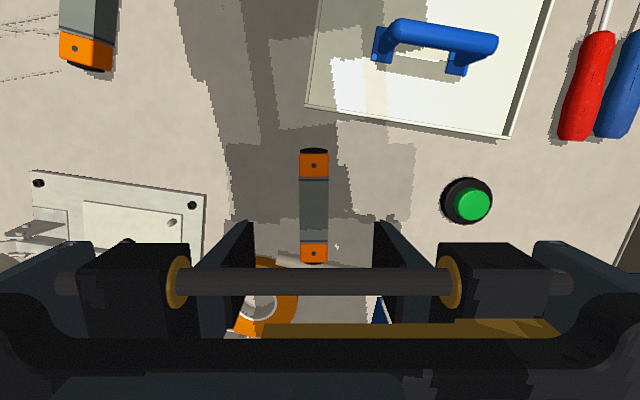

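```bash
python3 - <<'E'
from h import *
f=cams.grab_frame('wrist')
a=onz(f,(313.5,165.5),26);b=onz(f,(313.5,254),26);print(a,b,(a+b)/2)
a=onz(f,(314,179),26);b=onz(f,(314,243.5),26);print(a,b,(a+b)/2)
E
```

```text
[554.50459483 176.94350157  26.        ] [636.55506673 189.52215552  26.        ] [595.52983078 183.23282855  26.        ]
[566.09068915 179.15974251  26.        ] [626.00709655 188.37294142  26.        ] [596.04889285 183.76634197  26.        ]
```

Request:
arm_command(deltas=[[0.8,[3,0.5,-30],0],[0.8,[3,0.5,-65],0],[0.8,[3,0.5,-95],0],[0.8,[3,0.5,-105],0],[0.8,[3,0.5,-107],0],[0.8,[3,0.5,-107],0],[0,[3,0.5,-107],0],[0,[3,0.5,-107],0],[0,[3,0.5,-107],0],[0,[3,0.5,-107],0],[0,[3,0.5,-107],0],[0,[3,0.5,-107],0],[0,[3,0.5,-107],0],[0,[3,0.5,-107],0],[0,[3,0.5,-107],0],[0,[3,0.5,-107],0]], grip_force=30)

```text
time_s: 15.6
ee_pos: [594.6, 183.0, 13.5]
ee_rot: [120.6, 90.0, 129.4]
force: [-0.2, 0.3, 0.2]
gripper_width: 26.1
```

Request:
arm_command(deltas=[[0,[0,0,4],0],[0,[0,0,12],0],[0,[0,0,30],0],[0,[0,0,50],0],[0,[0,0,60],0],[0,[0,0,60],0],[0,[0,0,60],0],[0,[0,0,60],0]])

```text
time_s: 16.4
ee_pos: [593.8, 182.7, 72.3]
ee_rot: [-174.5, 89.9, -165.7]
force: [-0.1, -0.9, -3.6]
gripper_width: 26.0
```

Request:
arm_command(deltas=[[0,[0,0,0],0],[0,[0,0,0],0],[0,[0,0,0],0],[0,[0,0,0],0],[0,[0,0,0],0],[0,[0,0,0],0],[0,[0,0,0],0],[0,[0,0,0],0],[0,[0,0,0],0],[0,[0,0,0],0],[0,[0,0,0],0],[0,[0,0,0],0]], grip_force=4)

```text
time_s: 17.6
ee_pos: [594.6, 183.0, 73.4]
ee_rot: [136.9, 90.0, 145.6]
force: [-1.1, -0.6, -4.1]
gripper_width: 25.8
```

```bash
python3 look.py 7;python3 wl.py 7
```

```text
top 0.63 [407. 240.] 454 mean [ 414.  -183.7] rect [ 415.1 -183.8] [ 31.5 107.4] axis 172.2
top 0.57 [345. 223.] 429 mean [450. -15.] rect [450.8 -14.3] [ 30.1 108.4] axis 173.2
[594.6 183.   73.4] jaw 98.8 [ 16.  30.  95.   0.  56. -83.] 26.1 17.75 [-0.5 -0.5 -3.4]
wrist 0.94 [314. 249.] 4316 mean [617.2 186.7] rect [620.9 187.2] [111.2  39.1] axis -171.1
wrist 0.91 [35. 26.] 3572 mean [489.6  -6.2] rect [491.4  -5.8] [30.9 48.6] axis 103.3
[594.6 183.   73.5] jaw 98.8 [ 16.  30.  95.   0.  56. -83.] 25.5 17.85 [-0.1  0.5 -3.9]
```

View pics/s7.png

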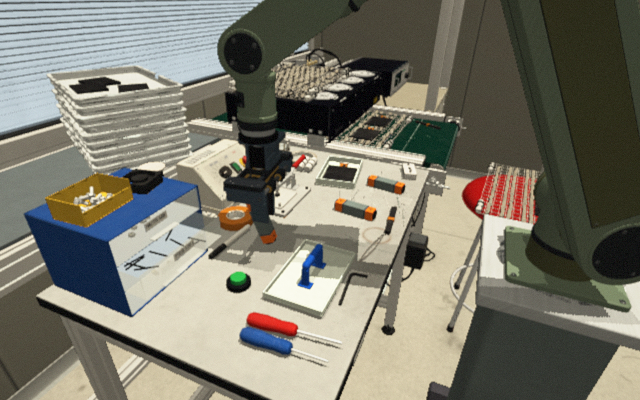

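View pics/w7.png

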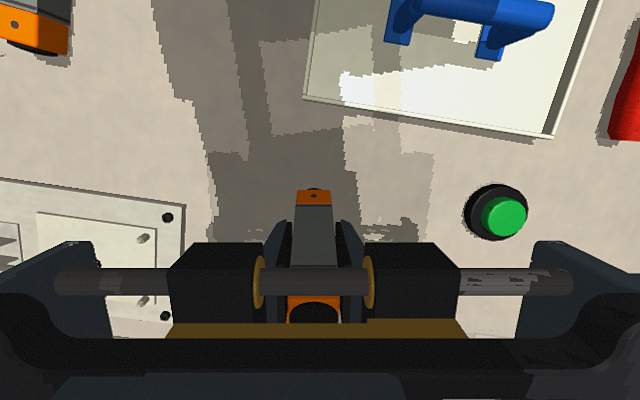

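The weight is swinging with its robot-side end down (cap at (268,238) in the side view) but isn't vertical yet. I'll wait a bit at 3 N.

Request:
arm_command(deltas=[[0,[0,0,0],0],[0,[0,0,0],0],[0,[0,0,0],0],[0,[0,0,0],0],[0,[0,0,0],0],[0,[0,0,0],0],[0,[0,0,0],0],[0,[0,0,0],0],[0,[0,0,0],0],[0,[0,0,0],0],[0,[0,0,0],0],[0,[0,0,0],0]], grip_force=4)

```text
time_s: 19.05
ee_pos: [594.7, 183.0, 73.5]
ee_rot: [54.3, 90.0, 63.1]
force: [-0.0, 0.1, -4.2]
gripper_width: 26.0
```

```bash
cat > crop.py <<'E'
from h import *
import sys
# crop.py tag cam u0 u1 v0 v1
t,cam=sys.argv[1:3]; u0,u1,v0,v1=map(int,sys.argv[3:7])
f=cams.grab_frame(cam); c=f['img'][v0:v1,u0:u1]; k=min(780/(u1-u0),580/(v1-v0))
cv2.imwrite('pics/'+t+'.png',cv2.resize(c[...,::-1],None,fx=k,fy=k,interpolation=cv2.INTER_CUBIC)); print('scale',k)
s=env.state();R=jaw();print(s['ee_pos'].round(1),'jaw',np.degrees(np.arctan2(R[1,1],R[0,1])).round(1),round(s['gripper_width'],1),s['time_s'],s['force'].round(1))
E
python3 crop.py c8 side 200 320 150 260; python3 wl.py 8
```

```text
scale 5.2727272727272725
[594.7 183.   73.5] jaw 98.8 25.9 19.1 [-0.2 -0.5 -3.4]
wrist 0.88 [39. 26.] 3573 mean [489.7  -6.3] rect [491.5  -5.8] [30.9 48.6] axis 103.7
wrist 0.85 [311. 249.] 4568 mean [617.8 186.6] rect [620.6 187.1] [112.   40.7] axis -171.1
[594.7 183.   73.5] jaw 98.8 [ 16.  30.  95.   0.  56. -83.] 25.9 19.2 [-0.1  0.  -3.9]
```

View pics/c8.png

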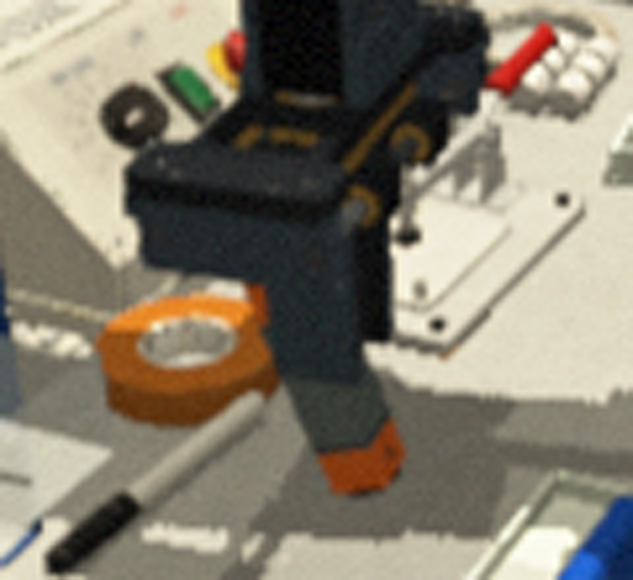

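View pics/w8.png

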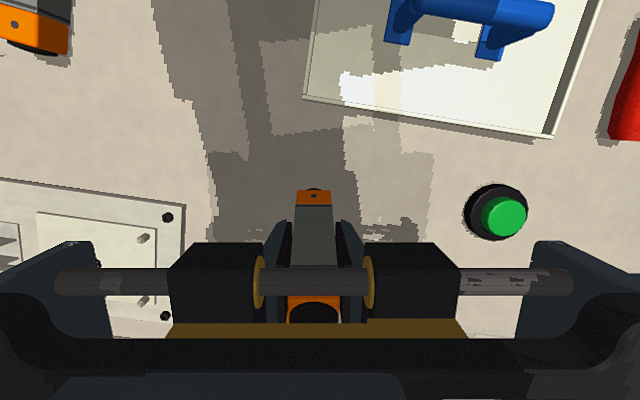

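The weight has stuck about 25° off vertical, with the heavy end clearly on the robot side (−x). Short jerks along the swing plane at 4 N should shake it upright.

Request:
arm_command(deltas=[[0,[0,0,5],0],[0,[0,0,15],0],[0,[0,0,25],0],[0,[0,0,25],0],[0,[-30,-4,25],0],[0,[-40,-6,25],0],[0,[-40,-6,25],0],[0,[-40,-6,25],0],[0,[-20,-3,25],0],[0,[0,0,25],0],[0,[0,0,25],0],[0,[-30,-4,25],0],[0,[-40,-6,25],0],[0,[-40,-6,25],0]], grip_force=4)

```text
time_s: 20.6
ee_pos: [553.5, 176.8, 98.9]
ee_rot: [178.4, 90.0, -172.8]
force: [0.9, 0.7, -3.5]
gripper_width: 25.8
```

```bash
python3 crop.py c9 side 200 320 150 260
```

```text
scale 5.2727272727272725
[554.8 177.   99. ] jaw 98.8 26.0 20.65 [ 0.  -0.7 -2.7]
```

View pics/c9.png

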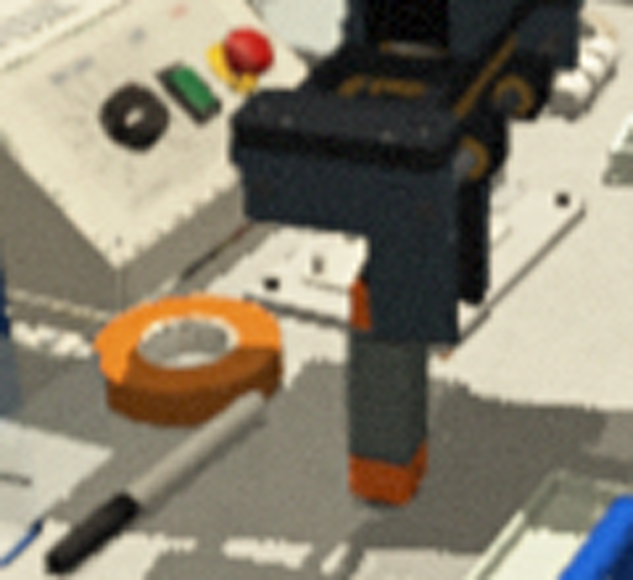

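The weight is now near vertical. I'll clamp at 30 N and measure its tilt and foot position in the grip plane.

Request:
arm_command(deltas=[[0,[0,0,0],0],[0,[0,0,0],0],[0,[0,0,0],0]], grip_force=30)

```text
time_s: 20.95
ee_pos: [555.4, 177.1, 99.0]
ee_rot: [13.0, 89.9, 21.8]
force: [-1.7, -0.1, 2.7]
gripper_width: 25.4
```

```bash
cat > tilt.py <<'E'
from h import *
import sys
s=env.state(); p=s['ee_pos']; R=jaw(); n=R[:,1].copy(); n[2]=0; n/=np.linalg.norm(n)
n=n if n@np.array([0,1,0])>0 or abs(n[1])<.3 else -n
e=np.array([n[1],-n[0],0])
f=cams.grab_frame('side'); c,_=ray(f,(0,0))
if (c-p)@n<0: n=-n; e=-e
# front face of weight is 13 mm toward camera
p0=p+13*n
for sil in cams.silhouettes(f,'weight_1'):
    cen=sil['centre']; pp=proj(f,[p-np.array([0,0,30])])[0]
    if np.hypot(*(np.array(cen)-pp))>40: continue
    ys,xs=np.nonzero(sil['region'])
    D=np.array([ray(f,(x,y))[1] for x,y in zip(xs,ys)])
    Q=c+D*(((p0-c)@n)/(D@n))[:,None]
    S=(Q-p)@e; Z=Q[:,2]
    print('conf',round(sil['conf'],2),'zmin',Z.min().round(1),'zmax',Z.max().round(1),'TCPz',p[2].round(1))
    for z in np.arange(Z.min()+2,Z.max(),8):
        k=abs(Z-z)<4
        if k.sum()>5: print('  z',round(z-p[2]),'S',S[k].min().round(1),S[k].max().round(1))
print('e',e.round(2),'n',n.round(2),'TCP',p.round(1))
E
python3 tilt.py; python3 wl.py 9
```

```text
conf 0.75 zmin 2.1 zmax 105.4 TCPz 99.0
  z -95 S 12.3 33.2
  z -87 S 5.2 35.1
  z -79 S 2.6 34.9
  z -71 S 0.1 34.5
  z -63 S -0.2 36.4
  z -55 S -0.4 33.6
  z -47 S -0.7 33.2
  z -39 S -0.9 32.7
  z -31 S -1.2 32.2
  z -23 S -1.4 31.8
  z -15 S 0.6 31.4
  z -7 S 22.1 31.0
  z 1 S 23.9 30.5
e [0.99 0.15 0.  ] n [-0.15  0.99  0.  ] TCP [555.4 177.1  99. ]
wrist 0.94 [80. 54.] 6992 mean [462.2  -7.3] rect [462.6  -7.5] [43.2 83.3] axis 169.3
wrist 0.73 [313. 250.] 2361 mean [587.9 182.2] rect [596.3 183.5] [85.5 38.2] axis -171.2
[555.2 177.1  99. ] jaw 98.8 [ 17.  25.  99.   0.  56. -82.] 25.6 21.15 [-1.3 -0.1  2.9]
```

View pics/w9.png

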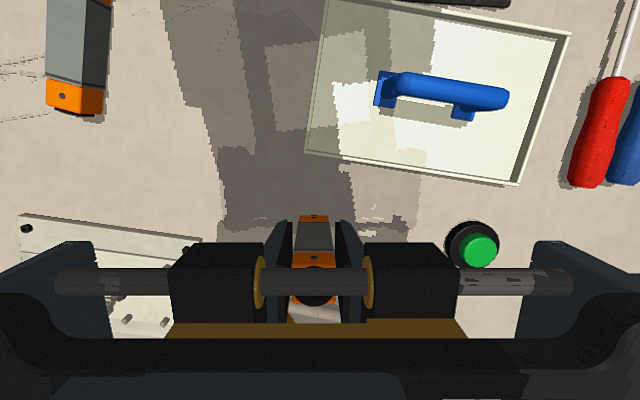

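The weight slid down in the grip, probably the announced slackening. It now stands on the bench on its heavy end, held only near the top with the force reading upward. I'll release it standing, back off and look.

Request:
arm_command(deltas=[[0.35,[0,0,0],0],[0.4,[0,0,0],0],[0.6,[0,0,0],0],[0.8,[0,0,0],0],[0.8,[0,0,0],0],[0.8,[0,0,0],0],[0.8,[0,0,0],0],[0.8,[0,0,20],0],[0.8,[-10,0,50],0],[0.8,[-40,-5,80],0],[0.8,[-40,-5,80],0],[0.8,[-40,-5,80],0],[0.8,[-40,-5,80],0]])

```text
time_s: 22.45
ee_pos: [514.7, 171.9, 177.5]
ee_rot: [-173.2, 89.9, -164.4]
force: [0.3, -0.4, -0.1]
gripper_width: 73.0
```

```bash
python3 wl.py 10; python3 crop.py c10 side 180 340 140 280; python3 tilt.py
```

```text
wrist 0.97 [143. 102.] 4095 mean [448.1  -8.6] rect [450.5  -8.8] [ 38.2 106.2] axis 173.0
wrist 0.78 [307. 249.] 1037 mean [578.7 177. ] rect [577.9 175.4] [48.4 33.3] axis 176.6
[514.7 171.8 177.1] jaw 98.8 [ 17.  18.  98.   0.  65. -82.] 73.0 22.55 [ 0.3 -0.5 -0.4]
scale 4.142857142857143
[514.7 171.9 177.2] jaw 98.8 72.9 22.6 [ 0.6 -0.   0.5]
e [0.99 0.15 0.  ] n [-0.15  0.99  0.  ] TCP [514.7 171.9 177.2]
```

View pics/w10.png

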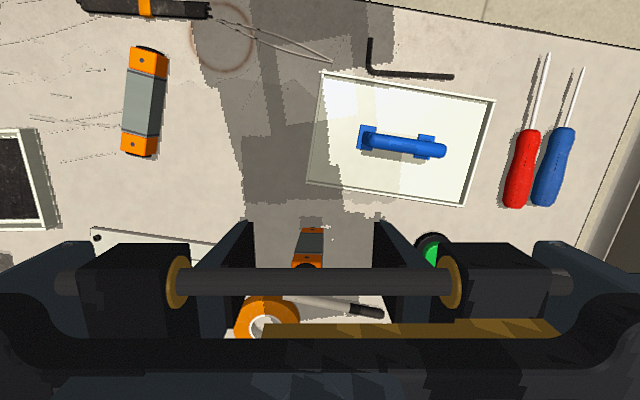

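View pics/c10.png

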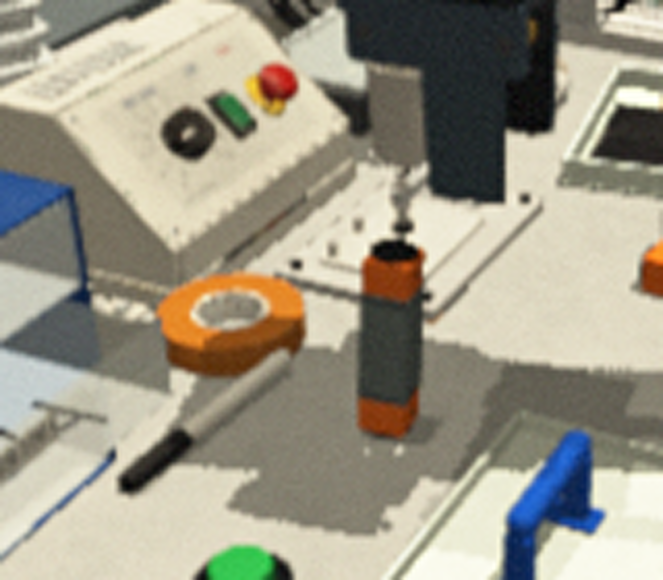

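The weight stands upright on the bench by itself, top foot at about (276,200) in the side view. I'll locate it for regripping.

```bash
python3 - <<'E'
from h import *
f=cams.grab_frame('side'); img=f['img'].astype(int)
m=np.zeros((400,640),bool); m[194:207,266:288]=1
m&=(img.sum(2)<110)
ys,xs=np.nonzero(m); print(len(xs),xs.mean(),ys.mean(),xs.min(),xs.max(),ys.min(),ys.max())
print('side', onz(f,(xs.mean(),ys.mean()),110).round(1))
for s in cams.silhouettes(f,'weight_1'): print(np.round(s['centre']),s['conf'], onz(f,s['centre'],55).round(1))
t=cams.grab_frame('top'); save(t,'t10')
c=t['img'][130:230,220:320]; cv2.imwrite('pics/c10t.png',cv2.resize(c[...,::-1],None,fx=5.5,fy=5.5,interpolation=cv2.INTER_CUBIC))
w=cams.grab_frame('wrist'); c=w['img'][210:290,260:360]; cv2.imwrite('pics/c10w.png',cv2.resize(c[...,::-1],None,fx=6,fy=6,interpolation=cv2.INTER_CUBIC))
E
```

```text
41 274.8048780487805 200.1951219512195 270 280 195 202
side [566.3 183.4 110. ]
[386. 183.] 0.78 [ 401.1 -103.4   55. ]
[271. 219.] 0.59 [583.5 174.9  55. ]
[356. 210.] 0.58 [428.7  58.9  55. ]
```

View pics/c10t.png

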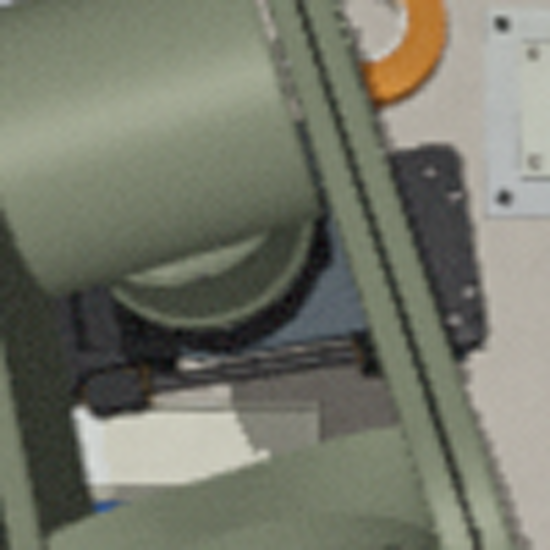

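View pics/c10w.png

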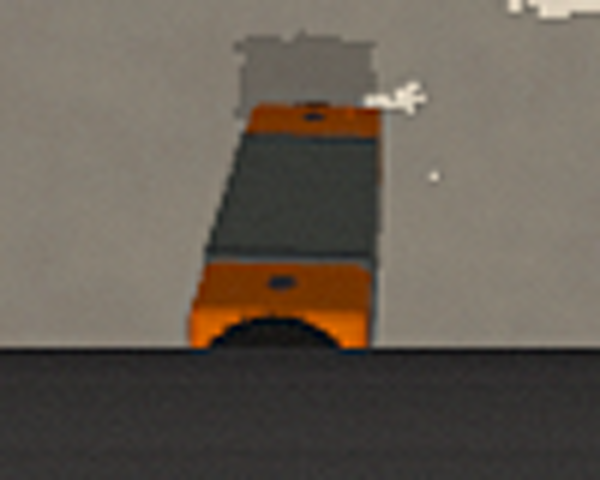

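```bash
python3 - <<'E'
from h import *
f=cams.grab_frame('wrist')
g=lambda x,y:(260+x/6-.5,210+y/6-.5)
for z in (2,4): print(z,onz(f,g(250,105),z).round(1),onz(f,g(381,105),z).round(1))
a=onz(f,g(205,258),89);b=onz(f,g(374,263),89);print(a.round(1),b.round(1),np.degrees(np.arctan2(*(b-a)[1::-1])))
a=onz(f,g(243,134),21);b=onz(f,g(378,137),21);print(a.round(1),b.round(1))
E
```

```text
2 [563.4 164.7   2. ] [559.4 190.5   2. ]
4 [562.7 164.7   4. ] [558.7 190.3   4. ]
[556.5 160.4  89. ] [553.5 185.7  89. ] 96.8980679602504
[562.3 164.   21. ] [559.1 189.3  21. ]
```

Request:
arm_command(deltas=[[0.8,[20,3,0],0],[0.8,[45,6,0],0],[0.8,[55,7.5,0],0],[0.8,[55,7.5,0],0],[0.8,[55,7.5,-30],0],[0.8,[55,7.5,-60],0],[0.8,[55,7.5,-90],0],[0.8,[55,7.5,-115],0],[0.8,[55,7.5,-122],0],[0.8,[55,7.5,-122],0],[0,[55,7.5,-122],0],[0,[55,7.5,-122],0],[0,[55,7.5,-122],0],[0,[55,7.5,-122],0],[0,[55,7.5,-122],0],[0,[55,7.5,-122],0],[0,[55,7.5,-122],0],[0,[55,7.5,-122],0],[0,[55,7.5,-122],0]], grip_force=35)

```text
time_s: 24.85
ee_pos: [569.8, 179.5, 56.6]
ee_rot: [30.5, 90.0, 39.3]
force: [-0.3, 0.9, 0.6]
gripper_width: 25.9
```

```bash
python3 tilt.py; python3 crop.py c11 side 180 340 140 280; python3 wl.py 11
```

```text
conf 0.81 zmin 1.4 zmax 105.7 TCPz 56.6
  z -53 S -6.8 18.5
  z -45 S -11.7 18.4
  z -37 S -14.2 18.0
  z -29 S -14.4 17.5
  z -21 S -14.8 17.1
  z -13 S -14.9 10.0
  z 35 S -16.6 -14.3
  z 43 S -16.9 -14.5
e [0.99 0.15 0.  ] n [-0.15  0.99  0.  ] TCP [569.8 179.5  56.6]
scale 4.142857142857143
[569.8 179.5  56.6] jaw 98.8 25.6 25.0 [ 0.5 -1.   1.7]
wrist 0.81 [26. 45.] 5274 mean [ 4.781e+02 -3.000e-01] rect [ 4.779e+02 -1.000e-01] [32.4 55.4] axis 162.9
wrist 0.78 [312. 260.] 4142 mean [595.5 183.5] rect [595.9 183.6] [85.7 43.5] axis -171.2
[569.8 179.5  56.6] jaw 98.8 [ 16.  29.  99.   0.  52. -82.] 25.6 25.1 [-0.1 -0.7  2.8]
```

View pics/c11.png

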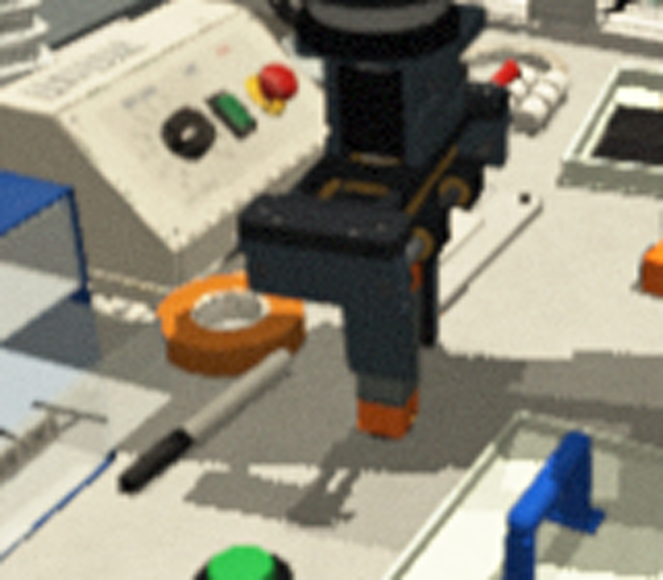

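View pics/w11.png

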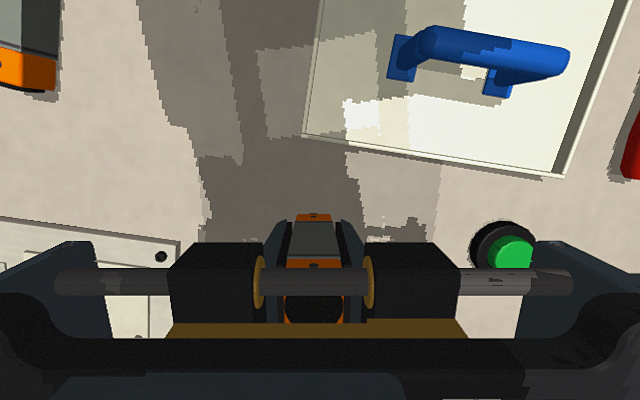

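It's gripped upright mid-height, with the weight centre about 4 mm beyond the TCP along +x. Carrying it to the −y third of the glass while turning the jaws to the tray's x axis.

Request:
arm_command(deltas=[[0,[0,0,5],0],[0,[0,0,20],0],[0,[0,0,45],0],[0,[0,0,70],0],[0,[0,-10,80],-0.12],[0,[0,-35,80],-0.26],[0,[-1,-70,80],-0.4],[0,[-1,-110,80],-0.54],[0,[-2,-150,80],-0.68],[0,[-2,-190,80],-0.82],[0,[-3,-230,80],-0.96],[0,[-3,-270,80],-1.1],[0,[-3,-310,80],-1.24],[0,[-3,-350,80],-1.38],[0,[-3,-385,80],-1.5],[0,[-3,-405,80],-1.558],[0,[-3,-409.5,80],-1.558],[0,[-3,-409.5,80],-1.558]])

```text
time_s: 26.9
ee_pos: [566.0, -230.1, 135.6]
ee_rot: [-136.7, 89.9, 142.8]
force: [-0.8, 0.7, -4.4]
gripper_width: 25.7
```

```bash
python3 wl.py 12; python3 crop.py c12 side 240 440 90 220; python3 crop.py c12t top 350 470 120 220
```

```text
wrist 0.94 [157. 125.] 4128 mean [ 419.1 -183.9] rect [ 419.6 -184.2] [ 29.1 111.7] axis 172.4
wrist 0.58 [314. 261.] 4054 mean [ 576.7 -298.7] rect [ 577.1 -299.8] [ 60.7 120.4] axis 99.9
[ 566.3 -228.8  136. ] jaw 9.6 [-23.  25.  92.   0.  63. -33.] 25.7 27.0 [ 0.9 -0.1 -3.3]
scale 3.9
[ 566.4 -228.6  136.2] jaw 9.6 25.9 27.05 [-0.6 -0.3 -3.7]
scale 5.8
[ 566.6 -228.6  136.3] jaw 9.6 26.2 27.1 [-0.4  0.5 -3.5]
```

View pics/c12.png

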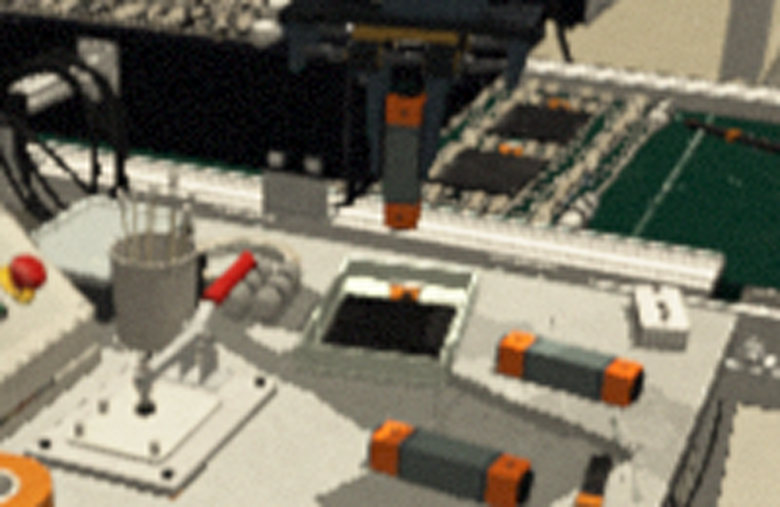

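View pics/w12.png

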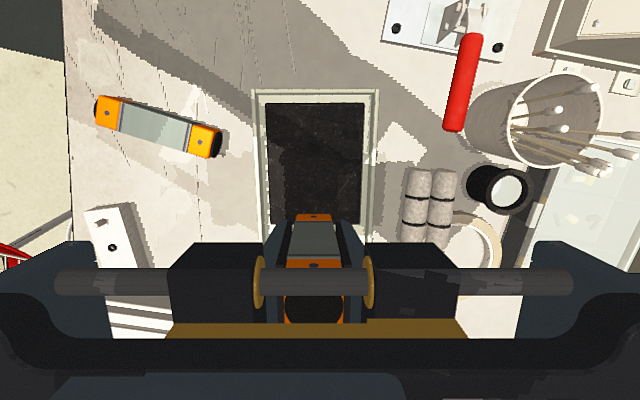

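```bash
python3 - <<'E'
from h import *
f=cams.grab_frame('wrist'); img=f['img'].astype(int)
m=(img.sum(2)<170); m[:95]=0;m[225:]=0;m[:,:255]=0;m[:,372:]=0
ys,xs=np.nonzero(m)
P=np.array([onz(f,(x,y),12)[:2] for x,y in zip(xs,ys)],np.float32)
y=np.radians(9.5);ex=np.array([np.cos(y),np.sin(y)]);ey=np.array([-ex[1],ex[0]])
c0=np.array([561,-196.5]); q=P-c0
print('glass x ext',np.percentile(q@ex,[1,50,99]),'y max',np.percentile(q@ey,[99,99.8]),'ymin',np.percentile(q@ey,[0.2,1]))
c=img[85:240,245:385].astype(np.uint8); cv2.imwrite('pics/c13.png',cv2.resize(c[...,::-1],None,fx=3.7,fy=3.7,interpolation=cv2.INTER_CUBIC))
for uv in [(298,214),(330,214)]:
    w=onz(f,uv,84)[:2]; print(w,(w-c0)@ex,(w-c0)@ey)
E
```

```text
glass x ext [-44.47860083   0.75340643  43.04761428] y max [55.75697907 56.61822764] ymin [-58.28086769 -56.2358082 ]
[ 553.0503713  -222.94791679] -12.205769666539354 -24.77313233374394
[ 576.52617657 -218.98212798] 11.602623000967725 -24.736357387857645
```

View pics/c13.png

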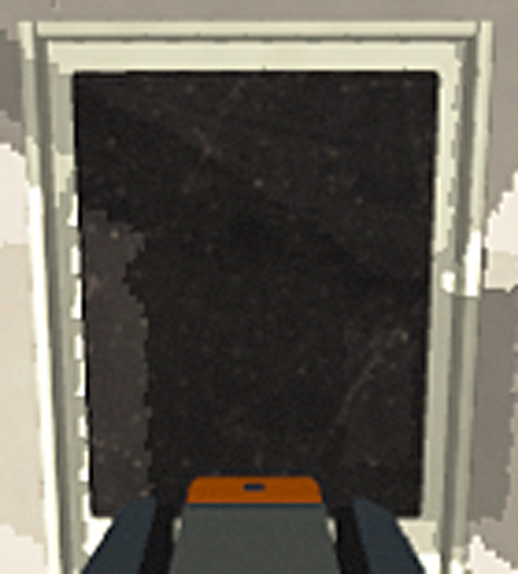

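The foot would land at about (0, −38) on the glass (glass frame), well inside its ±46 × ±59 mm. Lowering.

Request:
arm_command(deltas=[[0,[0,0,-15],0],[0,[0,0,-35],0],[0,[0,0,-52],0],[0,[0,0,-60],0],[0,[0,0,-64],0],[0,[0,0,-66],0],[0,[0,0,-67.5],0],[0,[0,0,-67.5],0],[0,[0,0,-67.5],0]])

```text
time_s: 28.05
ee_pos: [567.0, -230.2, 69.5]
ee_rot: [59.7, 89.9, -20.8]
force: [-0.2, 0.2, -3.3]
gripper_width: 25.9
```

Request:
arm_command(deltas=[[0,[0,0,-0.7],0],[0,[0,0,-1.2],0],[0,[0,0,-1.2],0],[0,[0,0,-1.2],0]])

```text
time_s: 28.45
ee_pos: [566.9, -230.2, 68.3]
ee_rot: [59.9, 89.9, -20.6]
force: [-0.1, 1.0, 0.7]
gripper_width: 26.1
```

Touching now. I'll open gently, wait, then rise.

Request:
arm_command(deltas=[[0.35,[0,0,0],0],[0.45,[0,0,0],0],[0.7,[0,0,0],0],[0.8,[0,0,0],0],[0.8,[0,0,0],0],[0.8,[0,0,0],0],[0.8,[0,0,0],0],[0.8,[0,0,15],0],[0.8,[0,0,40],0],[0.8,[0,0,80],0],[0.8,[0,0,110],0],[0.8,[-20,20,130],-0.05],[0.8,[-60,40,130],-0.08],[0.8,[-100,60,130],-0.08],[0.8,[-100,60,130],-0.08]])

```text
time_s: 29.95
ee_pos: [460.7, -167.2, 197.2]
ee_rot: [-117.9, 89.6, 157.0]
force: [0.8, -0.6, -1.2]
gripper_width: 73.2
```

```bash
python3 look.py 14; python3 crop.py c14 side 240 440 90 220; python3 wl.py 14
```

```text
top 0.73 [409. 240.] 460 mean [ 414.1 -183.3] rect [ 414.8 -183.7] [ 31.6 108. ] axis 171.5
top 0.69 [342. 223.] 393 mean [452.5 -15.8] rect [452.  -15.4] [ 27.7 105.8] axis 173.8
top 0.54 [396. 185.] 1102 mean [ 558.9 -164.7] rect [ 563.6 -210.4] [113.7 174.9] axis 151.8
[ 467.4 -170.3  198.4] jaw 4.9 [-21.  12. 102.  -0.  65. -26.] 72.8 30.1 [ 0.3 -0.2 -0.1]
scale 3.9
[ 467.9 -170.6  198.2] jaw 4.9 72.6 30.15 [ 0.2  1.1 -0.6]
wrist 0.89 [266. 196.] 2392 mean [ 415.9 -182.2] rect [ 416.4 -182.6] [ 32.1 106.1] axis 171.9
wrist 0.89 [309.  42.] 3483 mean [449.8 -18.3] rect [450.6 -18.4] [ 31.5 106.9] axis 173.4
wrist 0.31 [388. 201.] 8879 mean [ 555.3 -181.3] rect [ 560.7 -213. ] [112.1 174.9] axis 76.4
[ 467.9 -170.6  197.8] jaw 4.9 [-21.  13. 102.   0.  65. -26.] 72.9 30.25 [-0.3  0.4  0.6]
```

View pics/c14.png

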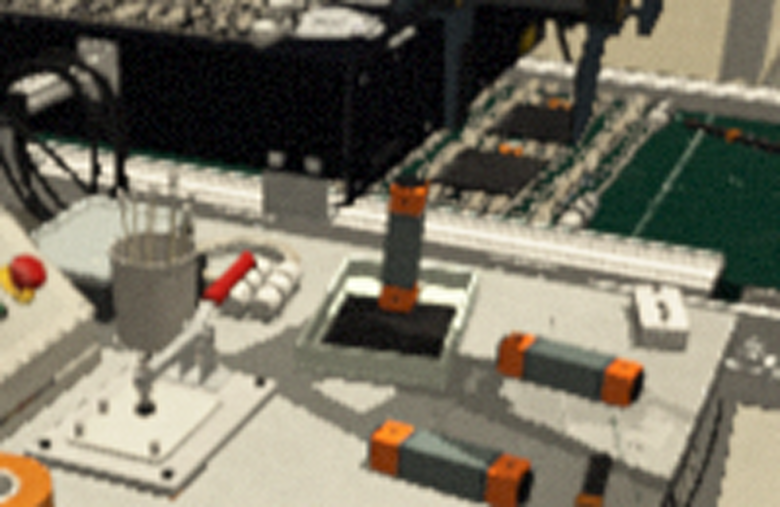

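View pics/w14.png

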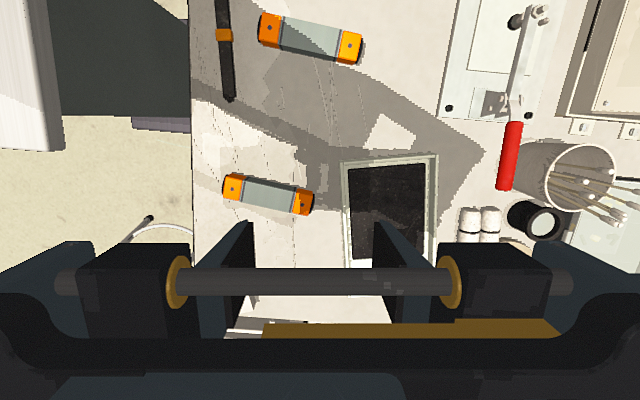

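The first weight stands on the glass. Next is the weight at about (415.5, −183), axis 172°. I'll approach with jaws at 82°.

Request:
arm_command(deltas=[[0.8,[-5,0,0],0.13],[0.8,[-15,-3,0],0.27],[0.8,[-25,-6,0],0.41],[0.8,[-35,-10,0],0.55],[0.8,[-45,-13,0],0.69],[0.8,[-51,-13,-20],0.83],[0.8,[-51,-13,-50],0.97],[0.8,[-51,-13,-78],1.11],[0.8,[-51,-13,-78],1.25],[0.8,[-51,-13,-78],1.346],[0.8,[-51,-13,-78],1.346],[0.8,[-51,-13,-78],1.346]])

```text
time_s: 31.45
ee_pos: [416.3, -183.4, 119.7]
ee_rot: [25.3, 90.0, 17.2]
force: [-0.0, -0.0, 1.0]
gripper_width: 73.2
```

```bash
python3 wl.py 15
```

```text
wrist 0.98 [500. 202.] 3759 mean [431.7 -21.5] rect [433.1 -21.6] [40.3 79.8] axis 174.5
wrist 0.87 [310. 201.] 3291 mean [ 410.2 -184.5] rect [ 412.9 -184.8] [ 25.7 107.2] axis 171.8
[ 416.1 -183.3  119.8] jaw 82.0 [ -25.   13.  114.    0.   53. -107.] 73.0 31.55 [-0.1 -0.1 -0.1]
```

View pics/w15.png

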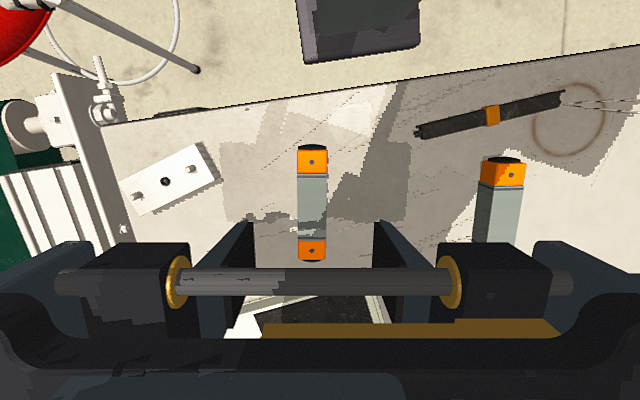

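```bash
python3 - <<'E'
from h import *
f=cams.grab_frame('wrist')
for p,q in [((312,161.5),(312,250.5)),((312,175.5),(312,240))]:
    a=onz(f,p,26);b=onz(f,q,26);print(((a+b)/2).round(1),np.linalg.norm(a-b).round(1))
c=f['img'][135:270,290:335]; cv2.imwrite('pics/c15.png',cv2.resize(c[...,::-1],None,fx=4.3,fy=4.3,interpolation=cv2.INTER_CUBIC))
E
```

```text
[ 414.7 -184.5   26. ] 82.0
[ 415.5 -184.7   26. ] 59.6
```

View pics/c15.png

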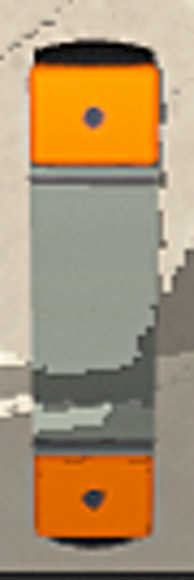

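Request:
arm_command(deltas=[[0.8,[-0.5,-1.5,-30],0],[0.8,[-0.5,-1.5,-65],0],[0.8,[-0.5,-1.5,-95],0],[0.8,[-0.5,-1.5,-104],0],[0.8,[-0.5,-1.5,-106.5],0],[0.8,[-0.5,-1.5,-106.5],0],[0,[-0.5,-1.5,-106.5],0],[0,[-0.5,-1.5,-106.5],0],[0,[-0.5,-1.5,-106.5],0],[0,[-0.5,-1.5,-106.5],0],[0,[-0.5,-1.5,-106.5],0],[0,[-0.5,-1.5,-106.5],0],[0,[-0.5,-1.5,-106.5],0],[0,[-0.5,-1.5,-106.5],0],[0,[-0.5,-1.5,-106.5],0],[0,[-0.5,-1.5,-106.5],0]], grip_force=30)

```text
time_s: 33.2
ee_pos: [415.2, -184.6, 13.3]
ee_rot: [38.1, 90.0, 30.2]
force: [-0.3, -0.2, 2.0]
gripper_width: 26.2
```

Request:
arm_command(deltas=[[0,[0,0,4],0],[0,[0,0,12],0],[0,[0,0,30],0],[0,[0,0,50],0],[0,[0,0,57],0],[0,[0,0,57],0],[0,[0,0,57],0],[0,[0,0,57],0]])

```text
time_s: 34.0
ee_pos: [414.4, -184.2, 69.4]
ee_rot: [159.9, 89.9, 151.9]
force: [0.1, 0.0, -4.1]
gripper_width: 26.1
```

Request:
arm_command(deltas=[[0,[0,0,0],0],[0,[0,0,0],0],[0,[0,0,0],0],[0,[0,0,0],0],[0,[0,0,0],0],[0,[0,0,0],0],[0,[0,0,0],0],[0,[0,0,0],0],[0,[0,0,0],0],[0,[0,0,0],0]], grip_force=4)

```text
time_s: 35.0
ee_pos: [415.1, -184.5, 70.3]
ee_rot: [124.7, 90.0, 116.7]
force: [0.1, -0.1, -3.7]
gripper_width: 26.2
```

```bash
python3 tilt.py; python3 crop.py c16 side 300 460 120 240; python3 wl.py 16
```

```text
conf 0.59 zmin 4.0 zmax 104.3 TCPz 70.3
  z -64 S -16.6 4.4
  z -56 S -22.0 8.1
  z -48 S -24.0 9.1
  z -40 S -23.3 13.0
  z -32 S -22.2 17.0
  z -24 S -18.2 17.9
  z -16 S -14.3 18.3
  z 8 S 24.1 30.2
  z 16 S 24.7 31.1
  z 24 S 25.6 34.6
  z 32 S 26.3 32.6
e [ 0.99 -0.14  0.  ] n [0.14 0.99 0.  ] TCP [ 415.1 -184.5   70.3]
scale 4.833333333333333
[ 415.1 -184.5   70.3] jaw 82.0 26.0 35.15 [-0.1  0.6 -3.9]
wrist 0.65 [314. 251.] 4345 mean [ 438.4 -187.8] rect [ 441.4 -189.7] [ 40.8 107.1] axis 171.8
wrist 0.58 [536. 213.] 5184 mean [425.9 -24.5] rect [445.  -24.7] [ 43.8 106.6] axis 164.9
[ 415.1 -184.5   70.3] jaw 82.0 [ -25.   17.  117.    0.   45. -107.] 25.8 35.25 [ 0.3  1.  -3.1]
```

View pics/c16.png

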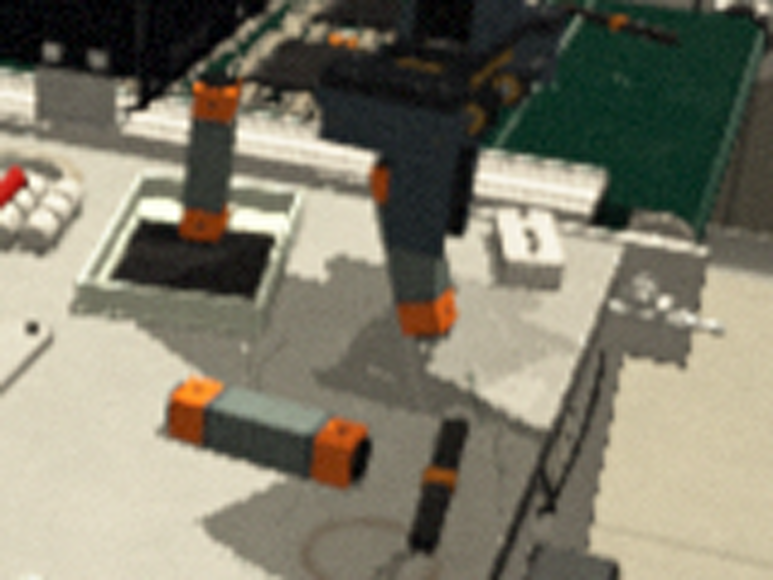

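View pics/w16.png

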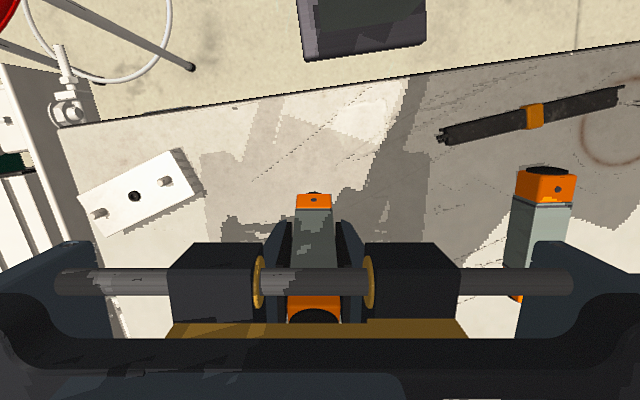

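Same behaviour: heavy end on the robot side, stuck at about 25°. I'll shake more gently at low height.

Request:
arm_command(deltas=[[0,[-15,2,0],0],[0,[-25,3.5,0],0],[0,[-25,3.5,0],0],[0,[-25,3.5,0],0],[0,[-10,1.4,0],0],[0,[0,0,0],0],[0,[0,0,0],0],[0,[0,0,0],0]], grip_force=4)

```text
time_s: 36.05
ee_pos: [416.1, -184.9, 70.5]
ee_rot: [-21.0, 89.9, -28.9]
force: [0.1, -1.2, 1.7]
gripper_width: 26.0
```

```bash
python3 tilt.py; python3 crop.py c17 side 300 460 120 240
```

```text
conf 0.81 zmin 2.2 zmax 104.2 TCPz 70.5
  z -66 S -15.0 6.1
  z -58 S -22.9 10.1
  z -50 S -25.3 14.1
  z -42 S -24.2 15.1
  z -34 S -23.4 19.0
  z -26 S -19.5 19.7
  z -18 S -18.4 20.6
  z 14 S 23.8 33.1
  z 22 S 24.4 33.7
  z 30 S 25.4 34.3
e [ 0.99 -0.14  0.  ] n [0.14 0.99 0.  ] TCP [ 416.1 -184.9   70.5]
scale 4.833333333333333
[ 415.3 -184.8   70.5] jaw 82.1 25.8 36.2 [ 0.6 -1.   1.4]
```

View pics/c17.png

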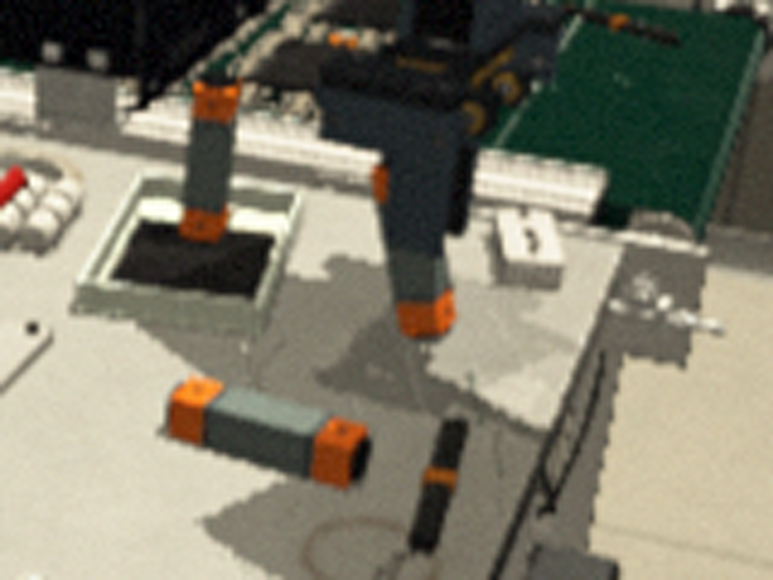

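The weight has slid onto the bench (force now upward), still tilted about 17°. I'll drag the grip about 14 mm towards the foot to bring it upright.

Request:
arm_command(deltas=[[0,[-3,0.4,0],0],[0,[-6,0.8,0],0],[0,[-9,1.2,0],0],[0,[-12,1.6,0],0],[0,[-14,2,0],0],[0,[-14,2,0],0],[0,[-14,2,0],0]], grip_force=4)

```text
time_s: 36.9
ee_pos: [400.9, -182.5, 70.3]
ee_rot: [168.7, 90.0, 160.7]
force: [-1.1, -2.0, 1.4]
gripper_width: 25.6
```

```bash
python3 tilt.py; python3 crop.py c18 side 300 460 120 240
```

```text
conf 0.49 zmin 3.2 zmax 101.9 TCPz 70.3
  z -65 S -2.6 18.5
  z -57 S -7.9 19.6
  z -49 S -12.4 20.6
  z -41 S -11.7 21.3
  z -33 S -10.9 22.3
  z -25 S -9.8 23.3
  z -17 S -8.7 24.0
  z -1 S 25.3 28.9
  z 7 S 23.8 29.9
  z 15 S 24.2 27.7
  z 23 S 25.1 28.6
e [ 0.99 -0.14  0.  ] n [0.14 0.99 0.  ] TCP [ 400.9 -182.5   70.3]
scale 4.833333333333333
[ 401.  -182.5   70.2] jaw 82.1 26.1 37.05 [-0.6 -2.8  1.7]
```

View pics/c18.png

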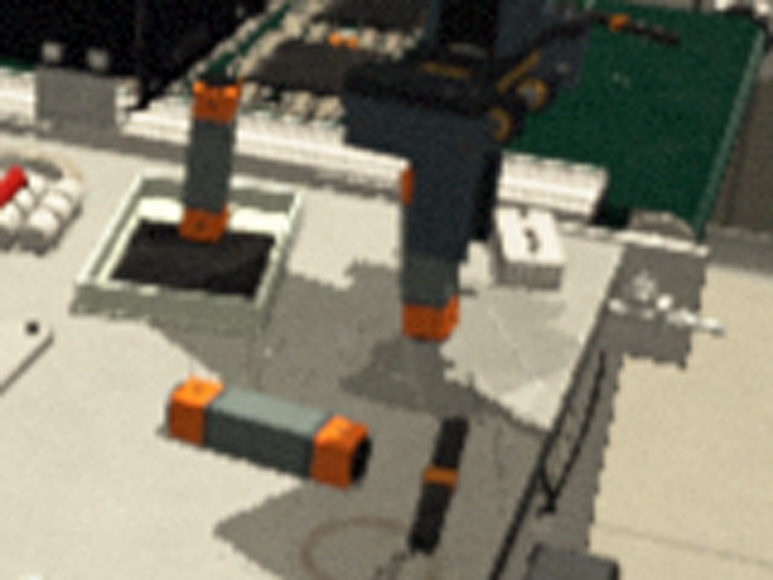

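Now about 6° off. I'll release it to stand.

Request:
arm_command(deltas=[[0.35,[0,0,0],0],[0.45,[0,0,0],0],[0.7,[0,0,0],0],[0.8,[0,0,0],0],[0.8,[0,0,0],0],[0.8,[0,0,0],0],[0.8,[0,0,0],0],[0.8,[0,0,0],0],[0.8,[0,0,0],0]])

```text
time_s: 37.95
ee_pos: [401.1, -182.5, 70.3]
ee_rot: [95.1, 90.0, 87.2]
force: [-0.2, 0.2, 0.1]
gripper_width: 73.2
```

```bash
python3 tilt.py; python3 crop.py c19 side 300 460 120 240
```

```text
conf 0.81 zmin 4.9 zmax 111.5 TCPz 70.3
  z -63 S -5.7 12.4
  z -55 S -10.7 13.4
  z -47 S -12.7 14.5
  z -39 S -14.8 15.2
  z -31 S -16.1 15.5
  z -23 S -17.7 -1.3
  z -15 S -17.3 -5.4
  z -7 S -18.9 -7.1
  z 1 S -18.2 -6.4
  z 9 S -19.8 -8.0
  z 17 S -21.0 -6.9
  z 25 S -20.6 -6.6
  z 33 S -19.4 -7.8
e [ 0.99 -0.14  0.  ] n [0.14 0.99 0.  ] TCP [ 401.1 -182.5   70.3]
scale 4.833333333333333
[ 401.2 -182.5   70.3] jaw 82.0 73.1 38.1 [-0.4 -0.4 -0.6]
```

View pics/c19.png

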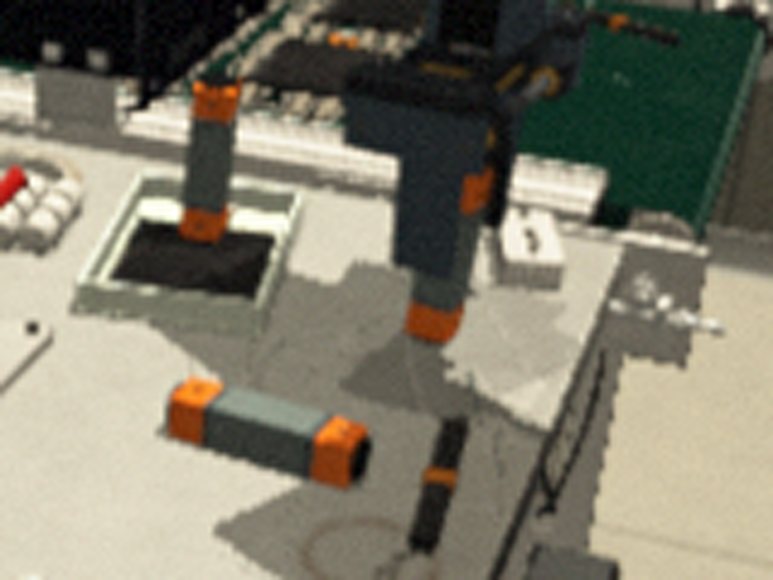

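Request:
arm_command(deltas=[[0.8,[0,0,0],0],[0.8,[0,0,0],0],[0.8,[0,0,0],0]])

```text
time_s: 38.4
ee_pos: [401.2, -182.5, 70.3]
ee_rot: [93.3, 90.0, 85.3]
force: [-0.3, 0.8, 0.2]
gripper_width: 72.8
```

```bash
python3 wl.py 20; python3 crop.py c20 side 360 420 140 200
```

```text
wrist 0.75 [540. 216.] 3471 mean [414.3 -22.1] rect [418.1 -21.3] [44.  54.3] axis 177.6
wrist 0.65 [307. 247.] 3327 mean [ 416.4 -191.2] rect [ 423.6 -194.7] [41.6 82.8] axis 164.8
[ 401.2 -182.5   70.3] jaw 82.0 [ -26.   16.  119.    0.   45. -108.] 73.1 38.5 [ 0.1 -0.1 -0.7]
scale 9.666666666666666
[ 401.2 -182.5   70.3] jaw 82.0 72.5 38.55 [0.9 0.3 0.1]
```

View pics/c20.png

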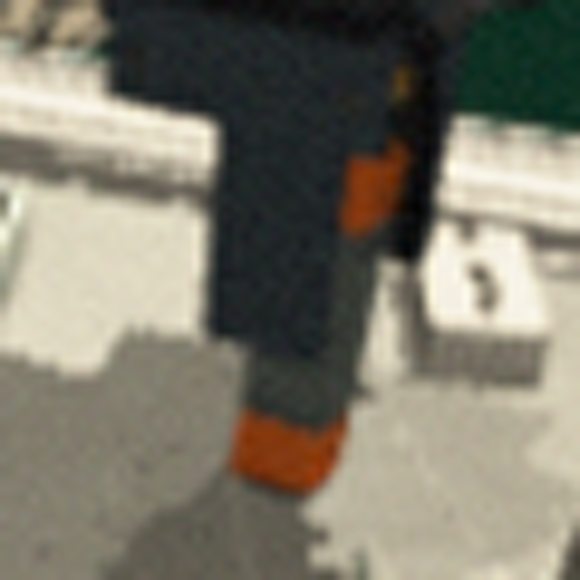

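View pics/w20.png

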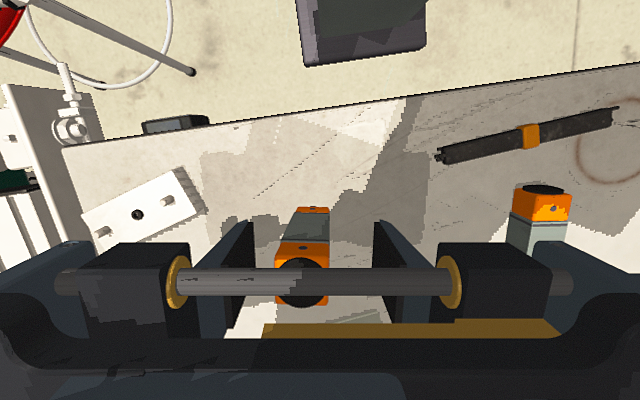

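```bash
python3 - <<'E'
from h import *
f=cams.grab_frame('wrist')
for z in (105,110): print('top',onz(f,(302,284),z).round(1))
for uv in [(299,207.5),(329,207.5)]: print('bot',onz(f,uv,4).round(1))
c=f['img'][195:330,240:380]; cv2.imwrite('pics/c21.png',cv2.resize(c[...,::-1],None,fx=4.2,fy=4.2,interpolation=cv2.INTER_CUBIC))
g=cams.grab_frame('side'); print(proj(g,[[401,-182,70]]))
print(ray(f,(0,0))[0])
E
```

```text
top [ 398.2 -187.7  105. ]
top [ 395.3 -187.1  110. ]
bot [ 390.  -192.6    4. ]
bot [ 393.3 -169.2    4. ]
[[393.47832847 166.47033608]]
[ 325.5791639  -172.21963317  229.04480386]
```

View pics/c21.png

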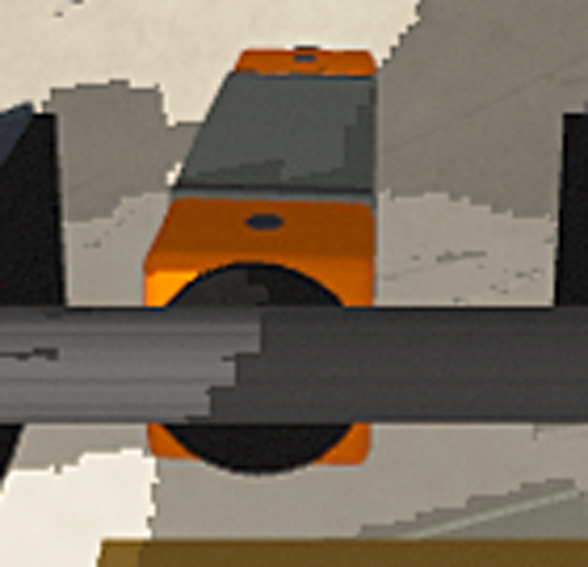

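The bias matches the first weight's, so this one is standing nearly vertical at about (404, −183). I'll regrip at mid-height.

Request:
arm_command(deltas=[[0.8,[3,0,-5],0],[0.8,[3,0,-14],0],[0.8,[3,0,-14],0],[0,[3,0,-14],0],[0,[3,0,-14],0],[0,[3,0,-14],0],[0,[3,0,-14],0],[0,[3,0,-14],0],[0,[3,0,-14],0],[0,[3,0,-14],0],[0,[3,0,-14],0],[0,[3,0,-14],0],[0,[3,0,-14],0]], grip_force=35)

```text
time_s: 39.95
ee_pos: [404.3, -182.6, 56.4]
ee_rot: [-10.6, 90.0, -18.6]
force: [-0.5, -0.2, 1.0]
gripper_width: 25.8
```

```bash
python3 tilt.py; python3 crop.py c22 side 340 440 120 220;  python3 wl.py 22
```

```text
conf 0.52 zmin 1.2 zmax 111.6 TCPz 56.4
  z -53 S -9.3 15.0
  z -45 S -14.3 15.3
  z -37 S -16.7 13.8
  z -29 S -18.0 14.5
  z -21 S -17.6 12.3
  z -13 S -19.3 9.8
  z 3 S -19.8 -14.6
  z 11 S -19.0 -15.5
  z 19 S -20.6 -14.4
  z 27 S -19.9 -14.0
  z 35 S -20.7 -15.3
  z 43 S -20.3 -14.9
  z 51 S -21.5 -15.8
e [ 0.99 -0.14  0.  ] n [0.14 0.99 0.  ] TCP [ 404.3 -182.6   56.4]
scale 5.8
[ 404.3 -182.6   56.3] jaw 82.1 25.8 40.1 [ 0.4 -1.2  0.9]
wrist 0.91 [312. 255.] 4507 mean [ 426.5 -185.9] rect [ 428.7 -185.4] [44.4 89.5] axis 172.1
wrist 0.71 [549. 220.] 4240 mean [417.6 -24.8] rect [440.3 -24.9] [44.6 99.9] axis 158.2
[ 404.3 -182.6   56.3] jaw 82.1 [ -26.   18.  120.    0.   43. -108.] 26.3 40.2 [ 0.7 -0.9  0.8]
```

View pics/c22.png

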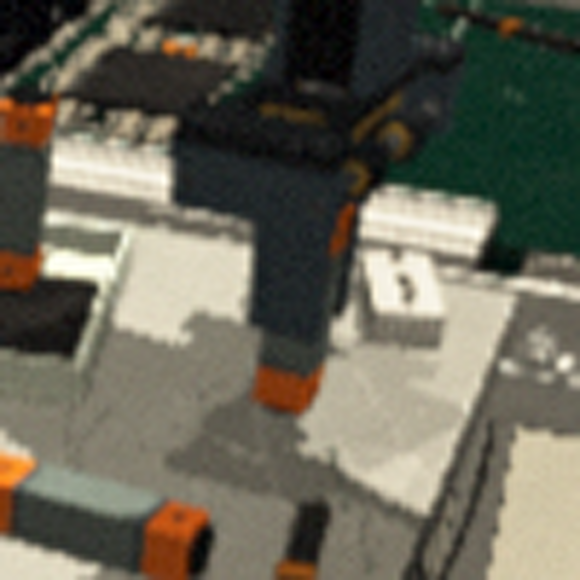

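View pics/w22.png

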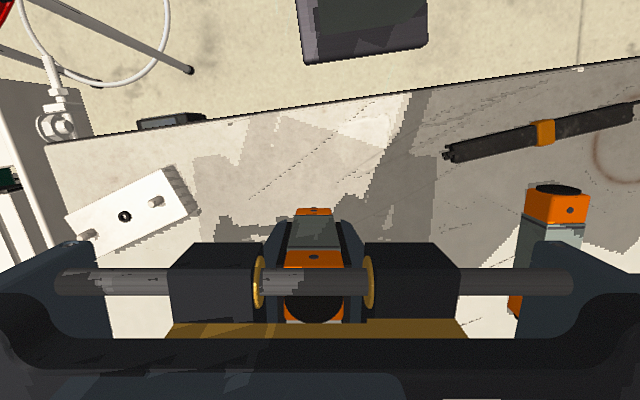

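Request:
arm_command(deltas=[[0,[0,0,5],0],[0,[0,0,20],0],[0,[0,0,45],-0.08],[0,[0,0,65],-0.22],[0,[0,10,75],-0.36],[0,[5,20,75],-0.5],[0,[15,30,75],-0.64],[0,[30,35,75],-0.78],[0,[50,35,75],-0.92],[0,[75,30,75],-1.06],[0,[100,25,75],-1.2],[0,[125,10,75],-1.264],[0,[145,-5,75],-1.264],[0,[156.5,-11.5,75],-1.264],[0,[156.5,-11.5,75],-1.264],[0,[156.5,-11.5,75],-1.264]])

```text
time_s: 41.8
ee_pos: [559.4, -193.4, 130.4]
ee_rot: [-124.7, 89.8, 155.0]
force: [-0.3, 0.9, -3.7]
gripper_width: 26.4
```

```bash
cat > foot.py <<'E'
from h import *
import sys
# find bottom edge of orange cap in the wrist picture; zb = height of cap bottom
f=cams.grab_frame('wrist'); save(f,'wf'+sys.argv[1]); s=env.state(); zb=s['ee_pos'][2]-float(sys.argv[2])
img=f['img'].astype(int); m=(img[...,0]>110)&(img[...,1]<img[...,0]*.75)&(img[...,2]<60)
m[:190]=0; m[245:]=0; m[:,:285]=0; m[:,345:]=0
n,l,st,ct=cv2.connectedComponentsWithStats(m.astype(np.uint8))
j=sorted([k for k in range(1,n) if st[k,4]>40],key=lambda k:st[k,1])[0]; x,y,w,h,_=st[j]; print('box',x,y,w,h)
yy=np.radians(9.5);ex=np.array([np.cos(yy),np.sin(yy)]);ey=np.array([-ex[1],ex[0]]);c0=np.array([561,-196.5])
for uv in [(x,y-.5),(x+w-1,y-.5)]:
    q=onz(f,uv,zb)[:2]-c0; print('face corner glass coords',(q@ex).round(1),(q@ey).round(1))
R=jaw();print(s['ee_pos'].round(1),'jaw',np.degrees(np.arctan2(R[1,1],R[0,1])).round(1),'TCP glass',((s['ee_pos'][:2]-c0)@ex).round(1),((s['ee_pos'][:2]-c0)@ey).round(1),s['force'].round(1),s['gripper_width'],s['time_s'])
E
python3 foot.py 23 52.5; python3 crop.py c23 side 240 440 90 220
```

```text
box 296 208 36 7
face corner glass coords -15.0 16.3
face corner glass coords 10.8 16.3
[ 559.2 -193.3  130.6] jaw 9.6 TCP glass -1.3 3.5 [-0.4 -0.2 -3.3] 25.6913237414249 41.85
scale 3.9
[ 559.3 -193.3  130.9] jaw 9.6 25.6 41.9 [-1.1 -0.4 -3.6]
```

View pics/c23.png

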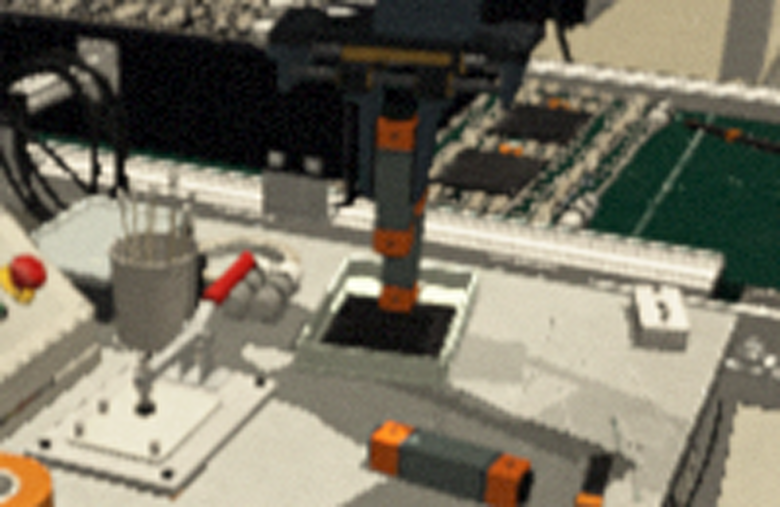

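View pics/wf23.png

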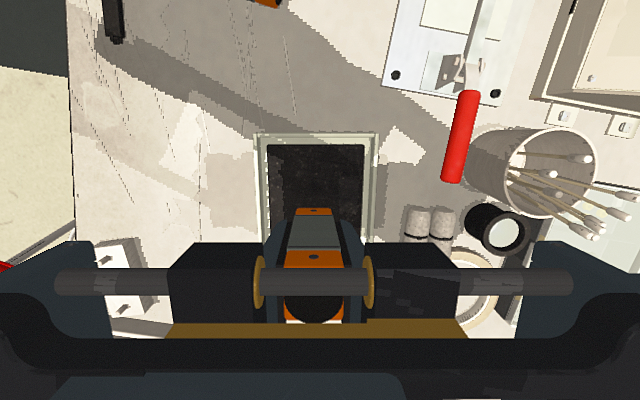

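Request:
arm_command(deltas=[[0,[1,-1.5,-15],0],[0,[1,-1.5,-32],0],[0,[1,-1.5,-48],0],[0,[1,-1.5,-56],0],[0,[1,-1.5,-60],0],[0,[1,-1.5,-61.5],0],[0,[1,-1.5,-62.5],0],[0,[1,-1.5,-62.8],0],[0,[1,-1.5,-62.8],0],[0,[1,-1.5,-62.8],0]])

```text
time_s: 42.9
ee_pos: [561.9, -195.6, 68.8]
ee_rot: [63.1, 90.0, -17.2]
force: [0.2, 0.0, -3.2]
gripper_width: 26.0
```

Request:
arm_command(deltas=[[0,[0,0,-0.6],0],[0,[0,0,-1],0],[0,[0,0,-1],0],[0,[0,0,-1],0]])

```text
time_s: 43.3
ee_pos: [561.9, -195.6, 68.0]
ee_rot: [62.4, 90.0, -18.0]
force: [-1.3, 0.4, 2.9]
gripper_width: 25.9
```

Request:
arm_command(deltas=[[0.35,[0,0,0],0],[0.45,[0,0,0],0],[0.7,[0,0,0],0],[0.8,[0,0,0],0],[0.8,[0,0,0],0],[0.8,[0,0,0],0],[0.8,[0,0,0],0],[0.8,[0,0,15],0],[0.8,[0,0,40],0],[0.8,[0,0,80],0],[0.8,[0,0,110],0],[0.8,[-10,10,130],0.13],[0.8,[-30,40,130],0.27],[0.8,[-50,80,130],0.41],[0.8,[-70,110,130],0.55],[0.8,[-90,140,130],0.69],[0.8,[-110,178,130],0.83],[0.8,[-110,178,120],0.97],[0.8,[-110,178,80],1.11],[0.8,[-110,178,53],1.25]])

```text
time_s: 45.3
ee_pos: [451.0, -17.0, 119.5]
ee_rot: [15.9, 90.0, 7.6]
force: [0.4, -0.2, -1.1]
gripper_width: 73.1
```

Request:
arm_command(deltas=[[0.8,[0,0,0],0.04],[0.8,[0,0,0],0.04],[0.8,[0,0,0],0.04]])

```text
time_s: 45.6
ee_pos: [452.2, -17.6, 120.9]
ee_rot: [8.8, 89.9, 2.3]
force: [-0.4, -0.0, 0.6]
gripper_width: 73.0
```

```bash
python3 wl.py 24; python3 crop.py c24 side 240 440 90 220
```

```text
wrist 0.66 [317. 201.] 3404 mean [445.6 -15.1] rect [448.6 -15.1] [ 26.9 107.7] axis 173.8
[452.2 -17.6 121.1] jaw 83.5 [ -4.  13. 114.   0.  53. -87.] 73.3 45.7 [0.4 0.4 0.7]
scale 3.9
[452.2 -17.6 121.1] jaw 83.5 72.9 45.75 [-0.1 -0.4  0.6]
```

View pics/c24.png

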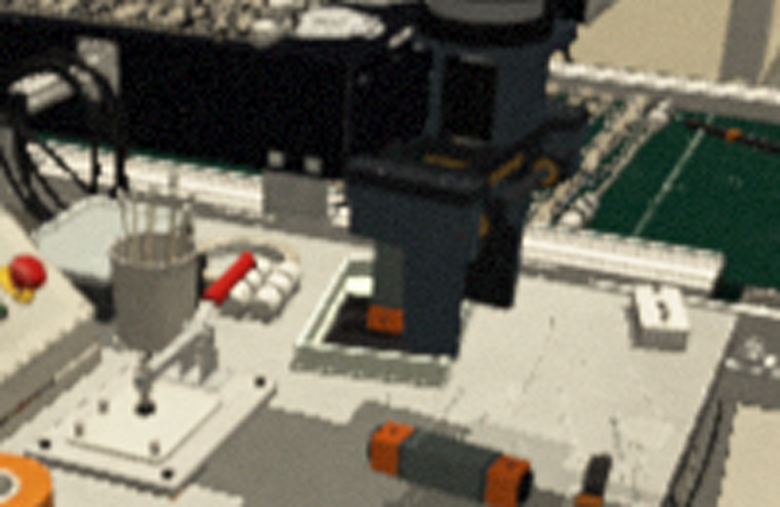

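View pics/w24.png

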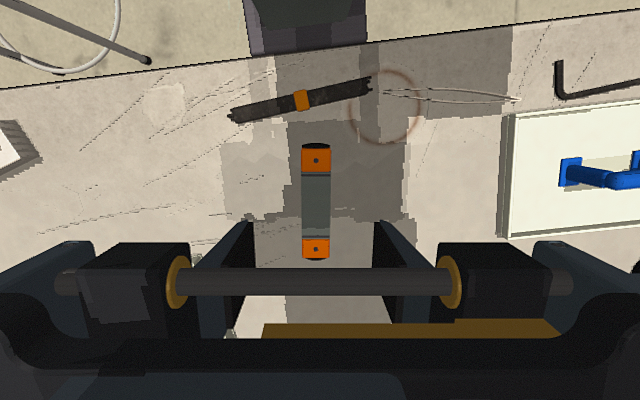

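```bash
python3 - <<'E'
from h import *
f=cams.grab_frame('wrist')
for p,q in [((316,160),(316,249)),((316,173),(316,239))]:
    a=onz(f,p,26);b=onz(f,q,26);print(((a+b)/2).round(1),np.linalg.norm(a-b).round(1))
print(env.state()['ee_pos'])
E
```

```text
[450.4 -15.2  26. ] 82.3
[451.  -15.3  26. ] 61.1
[452.09930849 -17.59267559 121.05863676]
```

Request:
arm_command(deltas=[[0.8,[-1,2.2,-30],0],[0.8,[-1,2.2,-65],0],[0.8,[-1,2.2,-95],0],[0.8,[-1,2.2,-104],0],[0.8,[-1,2.2,-107],0],[0.8,[-1,2.2,-107],0],[0,[-1,2.2,-107],0],[0,[-1,2.2,-107],0],[0,[-1,2.2,-107],0],[0,[-1,2.2,-107],0],[0,[-1,2.2,-107],0],[0,[-1,2.2,-107],0],[0,[-1,2.2,-107],0],[0,[-1,2.2,-107],0],[0,[-1,2.2,-107],0],[0,[-1,2.2,-107],0]], grip_force=30)

```text
time_s: 47.4
ee_pos: [450.7, -15.3, 13.5]
ee_rot: [95.0, 90.0, 88.5]
force: [-0.4, -0.2, 2.2]
gripper_width: 25.7
```

Request:
arm_command(deltas=[[0,[0,0,4],0],[0,[0,0,12],0],[0,[0,0,30],0],[0,[0,0,50],0],[0,[0,0,57],0],[0,[0,0,57],0],[0,[0,0,57],0],[0,[0,0,57],0]])

```text
time_s: 48.2
ee_pos: [449.9, -15.3, 69.6]
ee_rot: [-179.1, 89.9, 174.5]
force: [-0.3, 0.6, -2.6]
gripper_width: 25.5
```

Request:
arm_command(deltas=[[0,[0,0,0],0],[0,[0,0,0],0],[0,[0,0,0],0],[0,[0,0,0],0],[0,[0,0,0],0],[0,[0,0,0],0],[0,[0,0,0],0],[0,[0,0,0],0],[0,[0,0,0],0],[0,[0,0,0],0]], grip_force=4)

```text
time_s: 49.2
ee_pos: [450.7, -15.3, 70.4]
ee_rot: [66.3, 90.0, 59.9]
force: [0.5, -0.3, -3.0]
gripper_width: 25.8
```

```bash
python3 tilt.py; python3 crop.py c25 side 280 440 130 250; python3 wl.py 25
```

```text
conf 0.67 zmin 3.3 zmax 119.4 TCPz 70.4
  z -65 S -7.2 14.7
  z -57 S -12.1 15.2
  z -49 S -14.2 15.6
  z -41 S -16.4 13.5
  z -33 S -20.6 11.4
  z -25 S -22.7 9.1
  z -17 S -24.8 6.7
  z -9 S -26.6 -11.3
  z -1 S -28.7 -15.4
  z 7 S -30.7 -14.7
  z 15 S -34.4 -14.0
  z 23 S -36.4 -13.6
  z 31 S -38.1 -15.2
  z 39 S -37.6 -14.6
  z 47 S -36.9 -14.4
e [ 0.99 -0.11  0.  ] n [0.11 0.99 0.  ] TCP [450.7 -15.3  70.4]
scale 4.833333333333333
[450.7 -15.3  70.5] jaw 83.5 25.8 49.35 [ 0.2  0.4 -2.9]
wrist 0.85 [314. 239.] 3153 mean [458.4 -16.3] rect [458.5 -16.3] [40.8 45.8] axis 173.3
[450.7 -15.3  70.5] jaw 83.5 [ -3.  17. 118.   0.  45. -87.] 25.9 49.45 [ 0.5  0.3 -2.1]
```

View pics/c25.png

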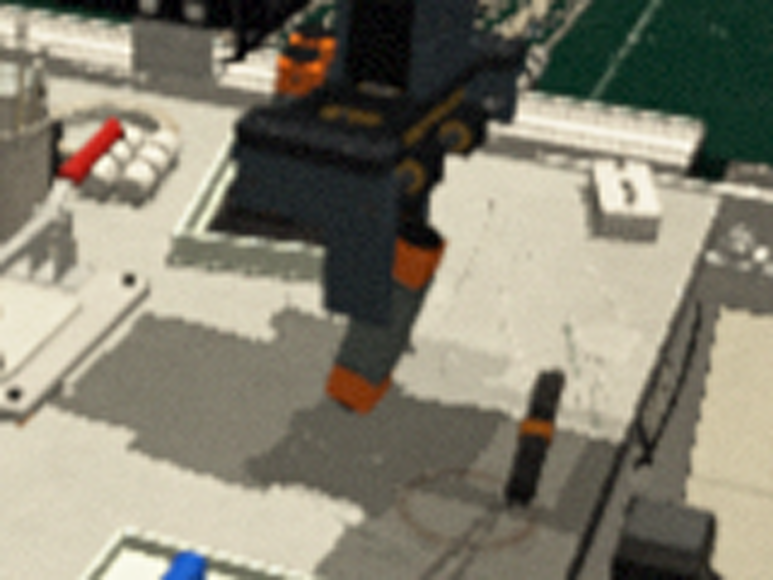

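View pics/w25.png

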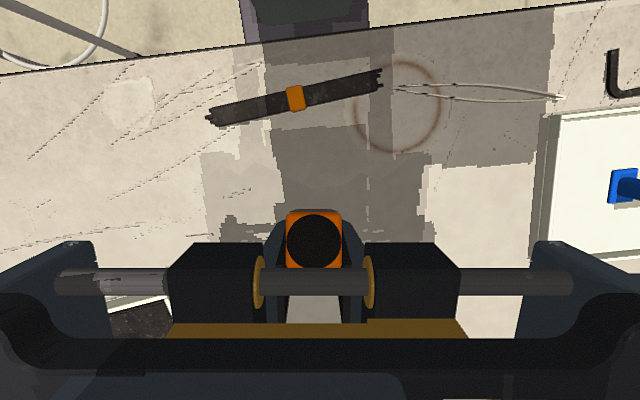

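This weight's heavy end is on the far side (+x), tilted about 17°. I'll lower it to touch the bench, then drag +x to straighten.

Request:
arm_command(deltas=[[0,[0,0,-5],0],[0,[0,0,-10],0],[0,[0,0,-13],0],[0,[0,0,-15],0],[0,[3,-0.3,-15.5],0],[0,[6,-0.7,-15.5],0],[0,[9,-1,-15.5],0],[0,[12,-1.4,-15.5],0],[0,[14,-1.6,-15.5],0],[0,[14,-1.6,-15.5],0],[0,[14,-1.6,-15.5],0]], grip_force=4)

```text
time_s: 50.55
ee_pos: [464.8, -16.9, 54.8]
ee_rot: [27.1, 90.0, 20.6]
force: [0.1, 0.2, -3.3]
gripper_width: 26.4
```

```bash
python3 tilt.py; python3 crop.py c26 side 280 440 130 250; python3 wl.py 26
```

```text
conf 0.85 zmin 2.5 zmax 114.4 TCPz 54.8
  z -50 S -18.8 3.2
  z -42 S -23.9 6.4
  z -34 S -26.1 7.0
  z -26 S -28.2 4.8
  z -18 S -29.7 2.3
  z -10 S -29.5 -13.4
  z -2 S -28.8 -15.2
  z 6 S -30.9 -14.6
  z 14 S -32.6 -14.0
  z 22 S -34.2 -16.0
  z 30 S -34.0 -15.4
  z 38 S -33.3 -14.8
  z 46 S -35.1 -11.6
  z 54 S -34.4 -13.8
e [ 0.99 -0.11  0.  ] n [0.11 0.99 0.  ] TCP [464.8 -16.9  54.8]
scale 4.833333333333333
[464.5 -16.9  54.8] jaw 83.5 25.9 50.7 [-1.  -0.3 -3.4]
wrist 0.71 [315. 240.] 3858 mean [465.5 -17.1] rect [475.8 -18.3] [43.7 74.5] axis 175.0
[464.5 -16.9  54.9] jaw 83.5 [ -4.  19. 117.   0.  44. -87.] 25.7 50.8 [ 0.7 -0.  -3.9]
```

View pics/c26.png

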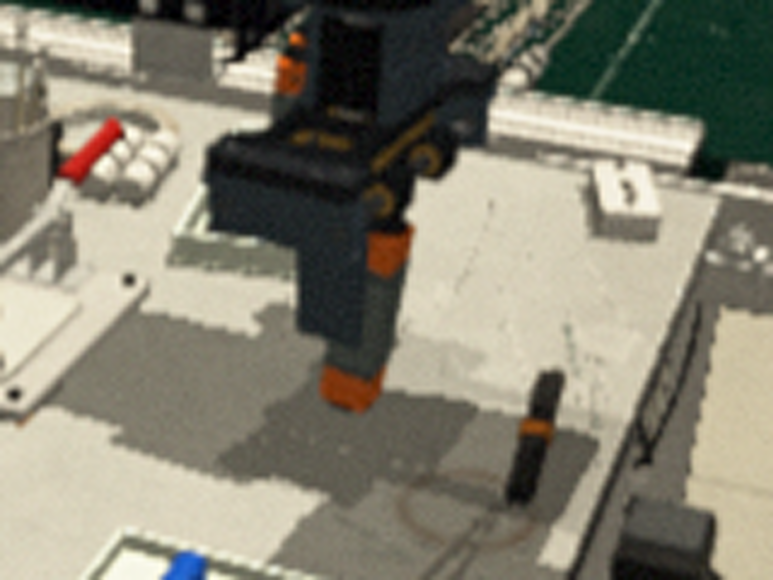

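Request:
arm_command(deltas=[[0,[0,0,-1],0],[0,[0,0,-2],0],[0,[0,0,-3],0],[0,[1,0,-3],0],[0,[2,0,-3],0],[0,[3,0,-3],0],[0,[3,0,-3],0]], grip_force=4)

```text
time_s: 51.5
ee_pos: [467.9, -17.2, 52.1]
ee_rot: [-43.4, 90.0, -49.8]
force: [-0.8, -2.5, 5.1]
gripper_width: 25.6
```

```bash
python3 tilt.py|grep -v conf; python3 crop.py c27 side 280 440 130 250
```

```text
z -47 S -19.2 0.0
  z -39 S -24.1 3.3
  z -31 S -26.6 3.8
  z -23 S -28.5 4.0
  z -15 S -30.2 -1.0
  z -7 S -32.2 -11.3
  z 1 S -31.9 -13.3
  z 9 S -33.4 -15.1
  z 17 S -33.2 -14.6
  z 25 S -32.5 -14.0
  z 33 S -31.8 -15.9
  z 41 S -31.2 -15.4
  z 49 S -33.0 -15.0
  z 57 S -32.4 -17.1
e [ 0.99 -0.11  0.  ] n [0.11 0.99 0.  ] TCP [467.9 -17.2  52.1]
scale 4.833333333333333
[467.9 -17.2  52.1] jaw 83.6 25.8 51.65 [-1.  -2.5  4.5]
```

View pics/c27.png

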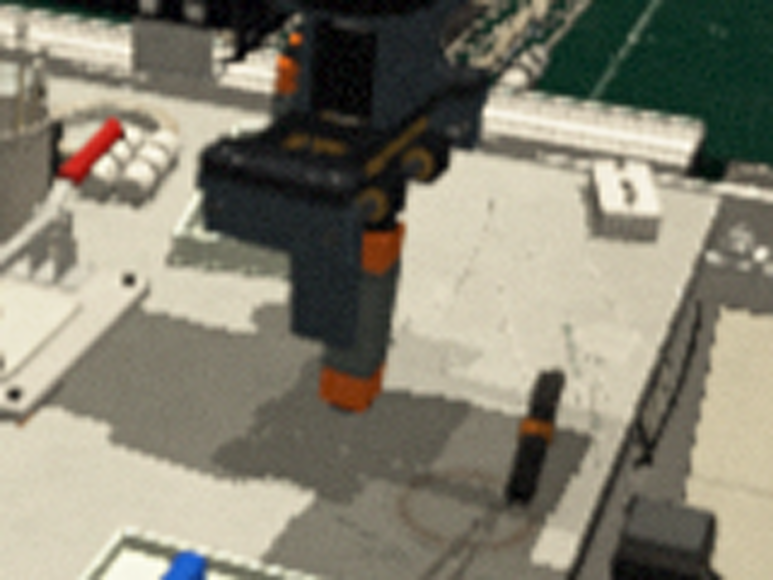

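Nearly vertical, and the foot bears on the bench. Releasing.

Request:
arm_command(deltas=[[0.35,[0,0,0],0],[0.45,[0,0,0],0],[0.7,[0,0,0],0],[0.8,[0,0,0],0],[0.8,[0,0,4],0],[0.8,[0,0,4],0],[0.8,[0,0,4],0],[0.8,[0,0,4],0],[0.8,[0,0,4],0]])

```text
time_s: 52.55
ee_pos: [467.6, -16.9, 56.0]
ee_rot: [127.8, 90.0, 121.3]
force: [-0.2, 0.7, 0.3]
gripper_width: 72.9
```

```bash
python3 tilt.py; python3 crop.py c28 side 280 440 130 250; python3 wl.py 28;python3 - <<'E'
from h import *
f=cams.grab_frame('wrist')
c=f['img'][180:340,240:390]; cv2.imwrite('pics/c28w.png',cv2.resize(c[...,::-1],None,fx=3.6,fy=3.6,interpolation=cv2.INTER_CUBIC))
E
```

```text
conf 0.98 zmin 1.8 zmax 117.7 TCPz 56.0
  z -52 S -19.3 0.2
  z -44 S -26.6 3.5
  z -36 S -29.0 3.7
  z -28 S -30.7 1.3
  z -20 S -30.5 -3.3
  z -12 S -32.2 -5.4
  z -4 S -31.9 -4.8
  z 4 S -33.4 -4.3
  z 12 S -33.2 -3.7
  z 20 S -34.6 -3.4
  z 28 S -34.4 -5.4
  z 36 S -35.8 -10.0
  z 44 S -35.5 -9.8
  z 52 S -34.9 -19.4
  z 60 S -34.2 -24.1
e [ 0.99 -0.11  0.  ] n [0.11 0.99 0.  ] TCP [467.6 -16.9  56. ]
scale 4.833333333333333
[467.6 -16.9  55.9] jaw 83.5 73.1 52.7 [-0.7 -0.9 -0.1]
wrist 0.79 [303. 237.] 4047 mean [468.9 -24.5] rect [477.6 -27.6] [42.6 79.8] axis 162.6
[467.7 -16.9  56. ] jaw 83.5 [ -3.  19. 117.   0.  44. -87.] 72.4 52.8 [ 0.1 -0.   0.4]
```

View pics/c28.png

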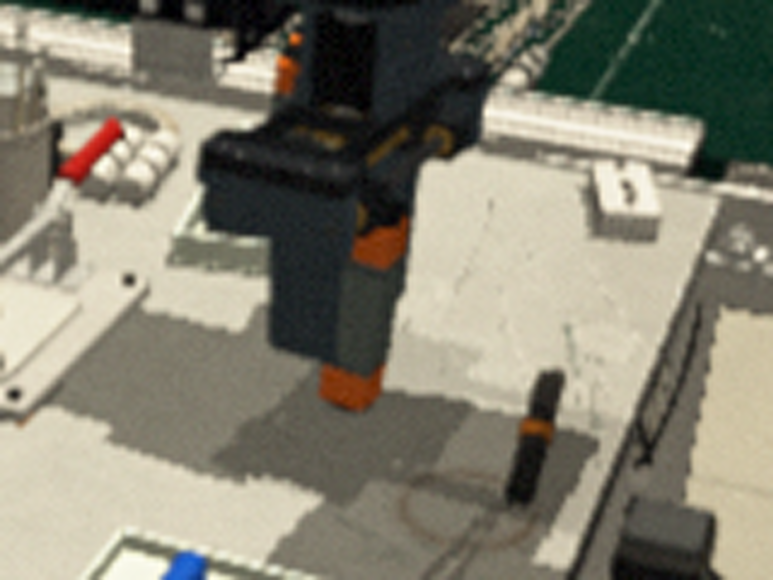

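View pics/c28w.png

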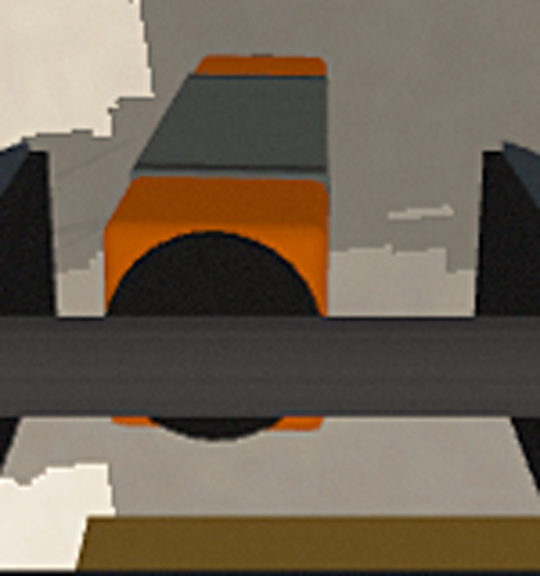

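```bash
python3 - <<'E'
from h import *
f=cams.grab_frame('wrist'); s=env.state(); e=np.array([np.cos(np.radians(-6.5)),np.sin(np.radians(-6.5))])
for u in (198,327):
    q=onz(f,(240+u/3.6-.5,180+57/3.6-.5),4)[:2]; print(q.round(1),((q-s['ee_pos'][:2])@e).round(1))
E
```

```text
[443.  -28.2] -23.2
[446.   -2.2] -23.2
```

Request:
arm_command(deltas=[[0.8,[-5,0.5,0],0],[0.8,[-10,1,0],0],[0.8,[-10,1,0],0],[0.8,[-10,1,0],0],[0,[-10,1,0],0],[0,[-10,1,0],0],[0,[-10,1,0],0],[0,[-10,1,0],0],[0,[-10,1,0],0],[0,[-10,1,0],0],[0,[-10,1,0],0],[0,[-10,1,0],0],[0,[-10,1,0],0],[0,[-10,1,0],0]], grip_force=35)

```text
time_s: 54.3
ee_pos: [457.7, -15.9, 56.0]
ee_rot: [44.8, 90.0, 38.3]
force: [0.3, -0.6, 0.6]
gripper_width: 25.9
```

```bash
python3 tilt.py; python3 crop.py c29 side 280 440 130 250
```

```text
conf 0.5 zmin 0.9 zmax 113.9 TCPz 56.0
  z -53 S -9.2 10.1
  z -45 S -14.1 13.5
  z -37 S -19.0 13.9
  z -29 S -18.5 14.4
  z -21 S -17.9 14.8
  z -13 S -20.0 6.9
  z -5 S -19.4 -14.0
  z 3 S -21.3 -15.5
  z 11 S -20.6 -14.9
  z 19 S -22.3 -14.2
  z 27 S -21.8 -14.0
  z 35 S -21.2 -15.5
  z 43 S -23.0 -14.9
  z 51 S -22.4 -14.3
e [ 0.99 -0.11  0.  ] n [0.11 0.99 0.  ] TCP [457.7 -15.9  56. ]
scale 4.833333333333333
[457.7 -16.   56. ] jaw 83.5 25.7 54.45 [ 0.7 -0.3 -0.6]
```

View pics/c29.png

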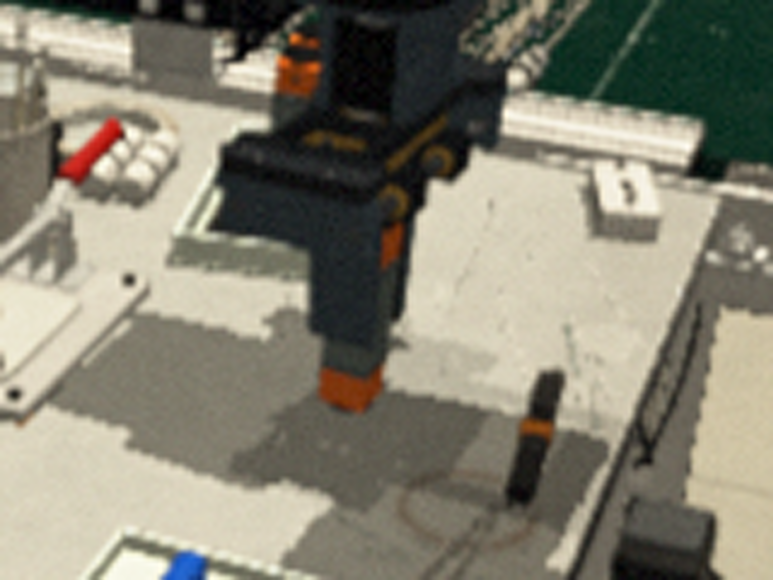

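Gripped centred and upright. Carrying it to the +y third of the glass, hovering first to check.

Request:
arm_command(deltas=[[0,[0,0,5],0],[0,[0,0,20],0],[0,[0,0,45],-0.1],[0,[2,-2,65],-0.24],[0,[8,-8,75],-0.38],[0,[18,-18,75],-0.52],[0,[30,-32,75],-0.66],[0,[44,-50,75],-0.8],[0,[58,-70,75],-0.94],[0,[72,-90,75],-1.08],[0,[84,-110,75],-1.22],[0,[92,-128,75],-1.29],[0,[96,-138,75],-1.29],[0,[96.7,-141,75],-1.29],[0,[96.7,-141,75],-1.29],[0,[96.7,-141,75],-1.29],[0,[96.7,-141,75],-1.29]])

```text
time_s: 56.15
ee_pos: [553.9, -156.1, 131.0]
ee_rot: [-149.7, 90.0, 130.0]
force: [0.0, -0.4, -2.9]
gripper_width: 25.9
```

```bash
python3 foot.py 30 52; python3 crop.py c30 side 240 440 80 210; python3 crop.py c30t top 370 470 140 220
```

```text
box 296 209 36 6
face corner glass coords -14.1 53.2
face corner glass coords 11.7 53.3
[ 554.  -156.2  131.1] jaw 9.7 TCP glass -0.2 40.9 [-0.   0.4 -2.8] 25.54520659184599 56.2
scale 3.9
[ 554.1 -156.3  131.1] jaw 9.7 26.2 56.25 [-0.2  0.4 -3.8]
scale 7.25
[ 554.2 -156.4  131.1] jaw 9.7 25.4 56.3 [-0.4 -0.3 -3. ]
```

View pics/c30.png

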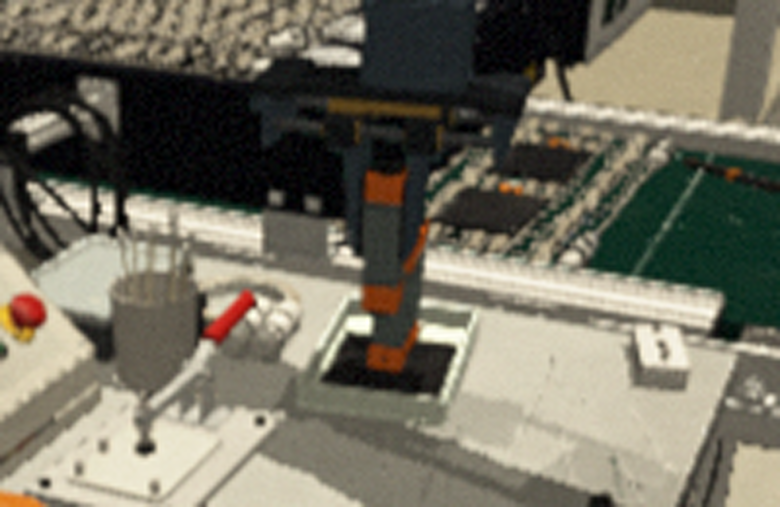

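View pics/wf30.png

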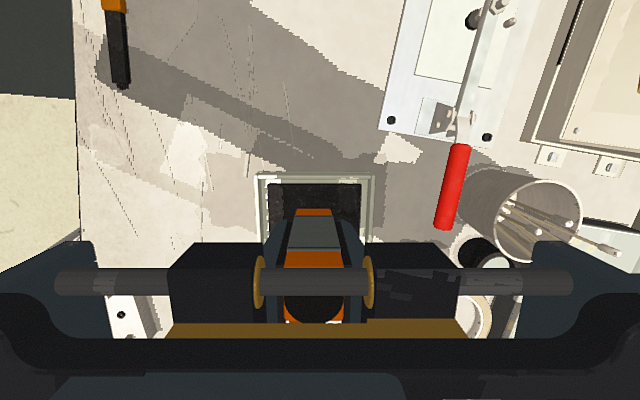

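View pics/c30t.png

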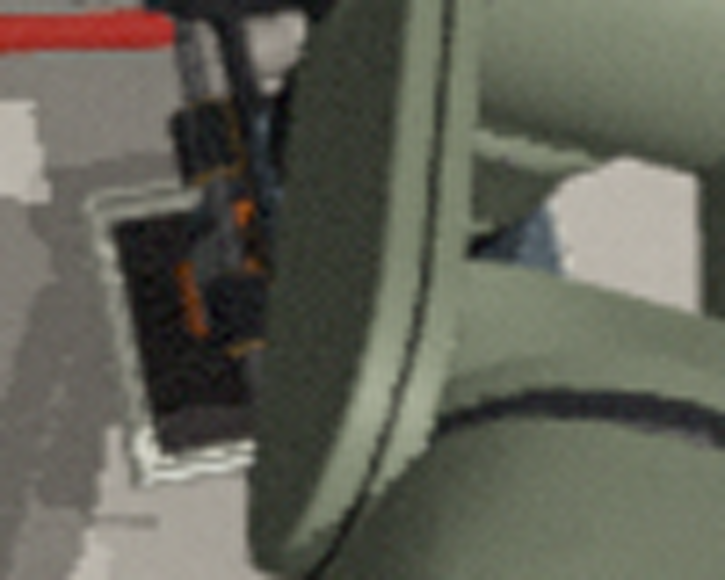

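The hovering foot's +y face is about 4–5 mm inside the glass edge. I'll shift it 1.5 mm inward and lower.

Request:
arm_command(deltas=[[0,[0.5,-1.5,-15],0],[0,[0.5,-1.5,-32],0],[0,[0.5,-1.5,-48],0],[0,[0.5,-1.5,-56],0],[0,[0.5,-1.5,-60],0],[0,[0.5,-1.5,-61.5],0],[0,[0.5,-1.5,-62.5],0],[0,[0.5,-1.5,-62.8],0],[0,[0.5,-1.5,-62.8],0],[0,[0.5,-1.5,-62.8],0]])

```text
time_s: 57.3
ee_pos: [555.1, -158.5, 68.6]
ee_rot: [66.1, 90.0, -14.3]
force: [-0.1, 0.1, -2.6]
gripper_width: 25.8
```

```bash
python3 crop.py c31 side 290 390 110 200;python3 foot.py 31 52
```

```text
scale 6.444444444444445
[ 555.  -158.5   68.5] jaw 9.6 25.7 57.35 [-0.2  0.1 -3.4]
box 296 209 36 6
face corner glass coords -13.4 50.6
face corner glass coords 12.5 50.7
[ 555.  -158.5   68.4] jaw 9.6 TCP glass 0.3 38.5 [-0.2 -0.4 -3.1] 25.96864466748411 57.4
```

View pics/c31.png

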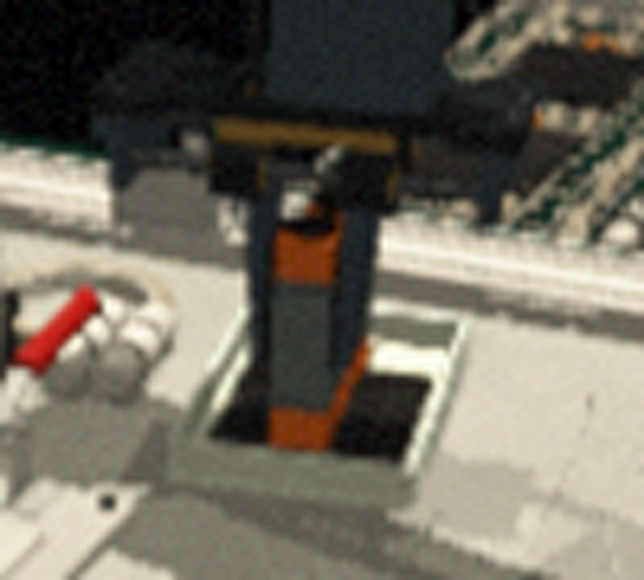

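View pics/wf31.png

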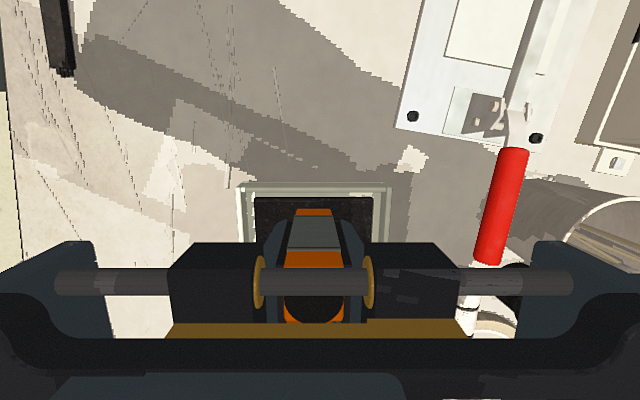

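Request:
arm_command(deltas=[[0,[0,0,-0.6],0],[0,[0,0,-1.1],0],[0,[0,0,-1.1],0],[0,[0,0,-1.1],0]])

```text
time_s: 57.8
ee_pos: [555.0, -158.5, 67.6]
ee_rot: [63.3, 90.0, -17.1]
force: [-1.9, 0.3, 4.1]
gripper_width: 25.9
```

Request:
arm_command(deltas=[[0.35,[0,0,0],0],[0.45,[0,0,0],0],[0.7,[0,0,0],0],[0.8,[0,0,0],0],[0.8,[0,0,0],0],[0.8,[0,0,0],0],[0.8,[0,0,0],0],[0.8,[0,0,15],0],[0.8,[0,0,40],0],[0.8,[0,0,80],0],[0.8,[0,0,110],0],[0.8,[-10,20,130],0],[0.8,[-30,60,130],0],[0.8,[-40,110,130],0],[0.8,[-40,160,130],0],[0.6,[-40,210,130],0],[0.4,[-40,260,130],0],[0.2,[-40,310,130],0],[0,[-40,310,130],0]])

```text
time_s: 59.7
ee_pos: [514.6, 156.9, 197.1]
ee_rot: [155.0, 89.9, 75.0]
force: [0.5, -1.2, -0.2]
gripper_width: 43.6
```

```bash
python3 look.py 32; python3 crop.py c32 side 290 390 110 200;python3 crop.py c32t top 370 470 140 220
```

```text
top 0.62 [430. 178.] 193 mean [ 575.6 -254.5] rect [ 575.9 -253. ] [32.9 54.7] axis 128.6
top 0.51 [414. 182.] 162 mean [ 569.  -212.7] rect [ 569.5 -211.6] [30.9 46.8] axis 127.0
top 0.5 [399. 179.] 186 mean [ 560.7 -169. ] rect [ 561.2 -168.6] [31.6 50. ] axis 118.1
[514.6 151.3 196.9] jaw 9.7 [15. 16. 97. -0. 67.  6.] 31.8 59.85 [ 0.3 -0.2  0.2]
scale 6.444444444444445
[514.7 150.6 196.9] jaw 9.6 27.6 59.9 [-0.4  0.2 -1. ]
scale 7.25
[514.9 150.3 197. ] jaw 9.5 24.0 59.95 [-0.5 -0.5  0.2]
```

View pics/c32.png

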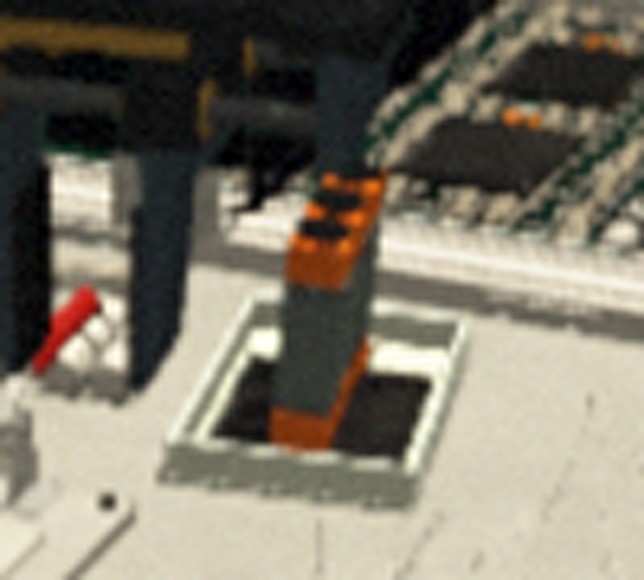

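View pics/c32t.png

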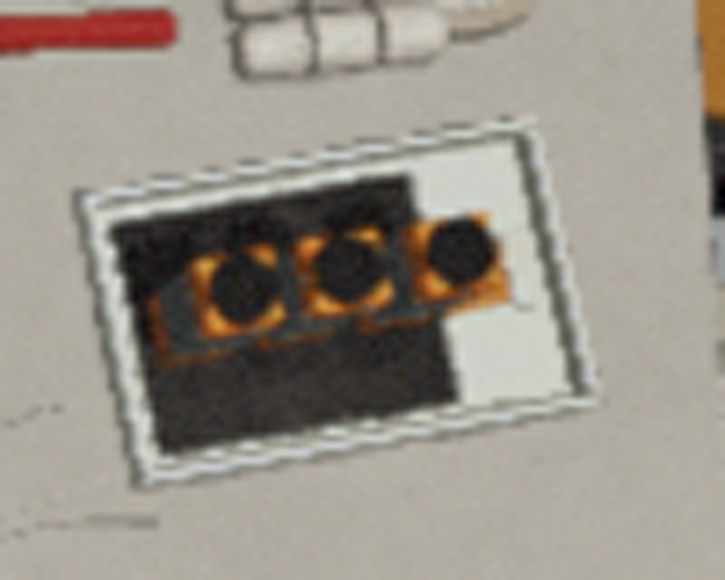

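View pics/t32.png

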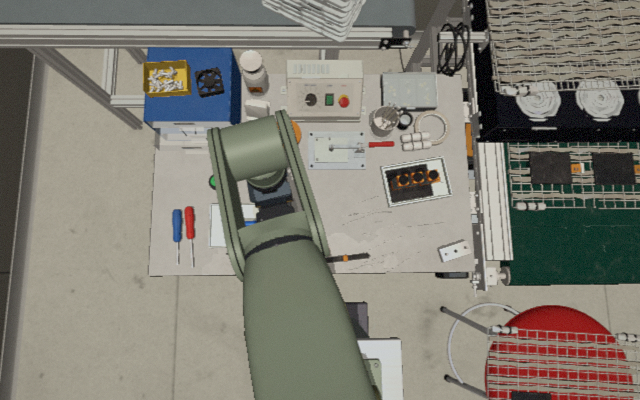

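All three weights stand on the black glass, top feet at about (403,179), (418,177) and (433,174) in the top view. I'll verify positions and triangulate the button.

```bash
python3 - <<'E'
from h import *
f=cams.grab_frame('top'); g=cams.grab_frame('side')
yy=np.radians(9.6);ex=np.array([np.cos(yy),np.sin(yy)]);ey=np.array([-ex[1],ex[0]]);c0=np.array([561,-196.5])
for p in [(240,287),(347,270),(460,249)]:
    q=onz(f,(370+p[0]/7.25-.5,140+p[1]/7.25-.5),121)[:2]; print('weight top',q.round(1),((q-c0)@ex).round(1),((q-c0)@ey).round(1))
pts=[]
for n,b in [('top0',(165,200,200,235)),('side0',(262,300,220,255))]:
    im=cv2.imread(f'pics/{n}.png').astype(int); B,G,R=im[...,0],im[...,1],im[...,2]
    m=np.zeros(G.shape,bool); m[b[0]:b[1],b[2]:b[3]]=1; m&=(G>R+35)&(G>B+30)
    ys,xs=np.nonzero(m); pts.append((xs.mean(),ys.mean(),)); print(n,len(xs),pts[-1],xs.min(),xs.max(),ys.min(),ys.max())
P=lambda q:q['K']@np.c_[cv2.Rodrigues(np.array(q['rvec']))[0],np.array(q['tvec']).ravel()]
X=cv2.triangulatePoints(P(f),P(g),np.array(pts[0]).reshape(2,1),np.array(pts[1]).reshape(2,1));print((X[:3]/X[3]).ravel().round(1))
c=cv2.imread('pics/side0.png')[255:300,210:270];cv2.imwrite('pics/c33.png',cv2.resize(c,None,fx=9,fy=9,interpolation=cv2.INTER_CUBIC))
E
```

```text
weight top [ 548.2 -152.8] -5.3 45.2
weight top [ 553.9 -189.7] -5.9 7.9
weight top [ 560.9 -228.9] -5.5 -32.0
top0 103 (np.float64(215.67961165048544), np.float64(180.70873786407768)) 210 221 176 186
side0 185 (np.float64(237.85945945945946), np.float64(277.8054054054054)) 230 246 271 284
[568.4 327.4  16.4]
```

View pics/c33.png

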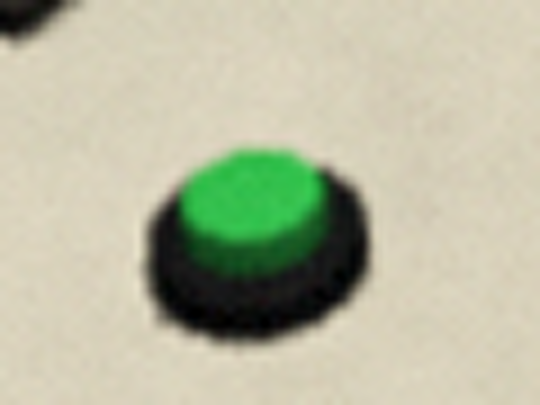

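```bash
python3 - <<'E'
from h import *
yy=np.radians(9.6);ex=np.array([np.cos(yy),np.sin(yy),0]);ey=np.array([-ex[1],ex[0],0]);c0=np.array([561,-196.5,12])
for n,box in [('top',(380,460,150,210)),('side',(310,380,125,190))]:
    f=cams.grab_frame(n); u0,u1,v0,v1=box; k=9 if n=='top' else 9
    c=cv2.resize(f['img'][v0:v1,u0:u1,::-1],None,fx=k,fy=k,interpolation=cv2.INTER_CUBIC)
    def ln(a,b,col):
        p=(proj(f,[a,b])+.5-[u0,v0])*k; cv2.line(c,tuple(int(t) for t in p[0]),tuple(int(t) for t in p[1]),col,1)
    def rect(ctr,hx,hy,z,col):
        q=[ctr+sx*hx*ex+sy*hy*ey+np.array([0,0,z]) for sx,sy in [(-1,-1),(1,-1),(1,1),(-1,1)]]
        for i in range(4): ln(q[i],q[(i+1)%4],col)
    rect(c0-1*ey,46,59,0,(255,255,0))
    for y in (-38,1.5,38.5):
        rect(c0+y*ey,13,13,4,(0,255,0)); rect(c0+y*ey,13,13,106,(255,0,255))
    cv2.imwrite(f'pics/ov_{n}.png',c)
E
```

```text
(no output)
```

View pics/ov_top.png

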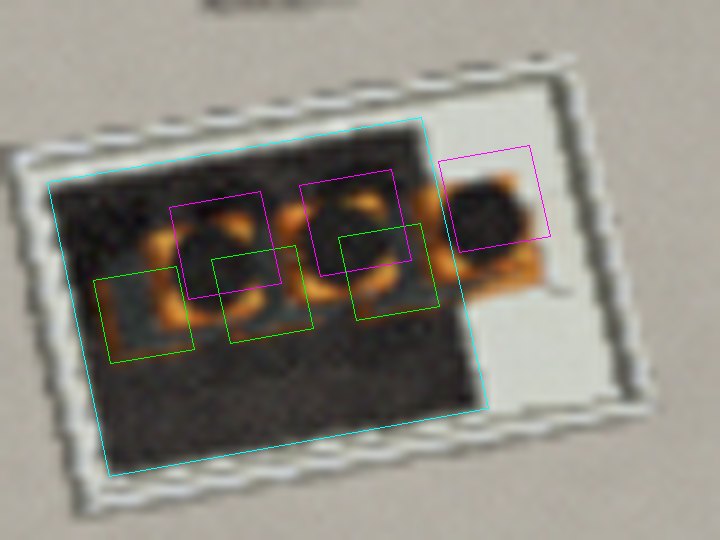

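View pics/ov_side.png

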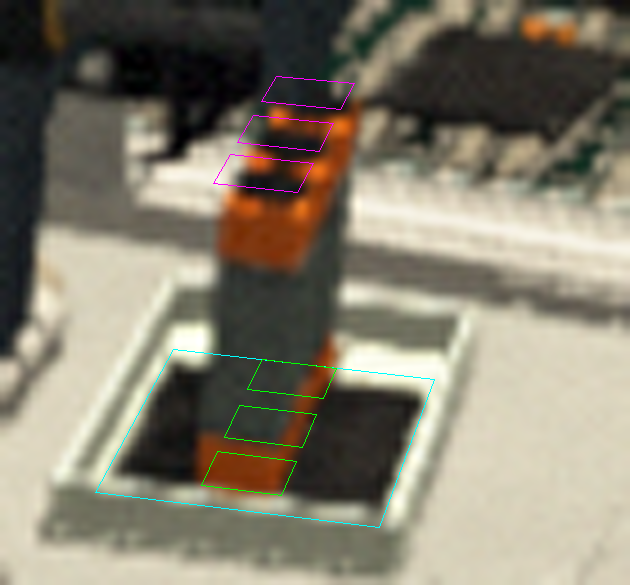

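The bases match the predicted footprints well inside the glass; the tops appear a few mm off in the same direction for all three. Now to the button at about (567, 326), fingers shut, jaws turned along y to stay clear of the blue box.

Request:
arm_command(deltas=[[0,[0,0,0],0.14],[0,[10,30,0],0.28],[0,[20,60,0],0.42],[0,[30,95,0],0.56],[0,[40,130,0],0.7],[0,[52,160,0],0.84],[0,[52,174,0],0.98],[0,[52,174,0],1.12],[0,[52,174,0],1.26],[0,[52,174,-30],1.396],[0,[52,174,-70],1.396],[0,[52,174,-110],1.396],[0,[52,174,-137],1.396],[0,[52,174,-137],1.396],[0,[52,174,-137],1.396]], grip_force=20)

```text
time_s: 61.65
ee_pos: [567.5, 325.3, 60.5]
ee_rot: [39.6, 90.0, 39.1]
force: [-0.2, -0.0, 1.0]
gripper_width: 0.4
```

```bash
python3 wl.py 34; python3 crop.py c34 side 180 300 190 300
```

```text
[568.4 326.   62.3] jaw 89.6 [ 29.  33.  91.   0.  56. -61.] 0.3 61.75 [ 0.  -0.3  1. ]
scale 5.2727272727272725
[568.3 326.1  62.4] jaw 89.6 0.6 61.8 [-0.5  0.8  1.1]
```

View pics/c34.png

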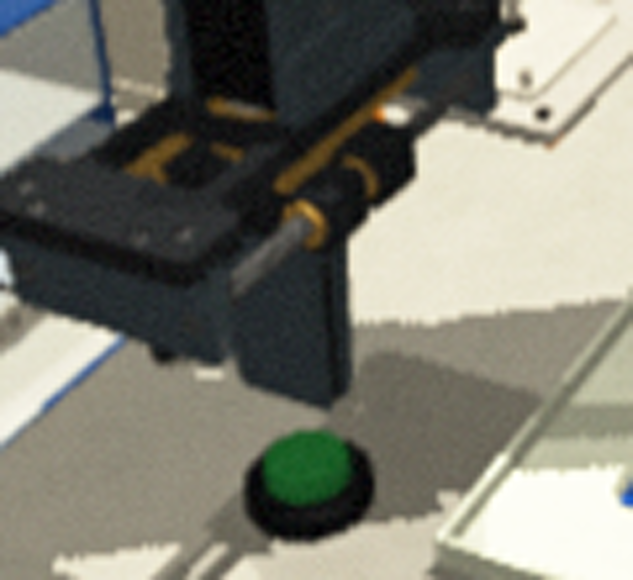

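View pics/w34.png

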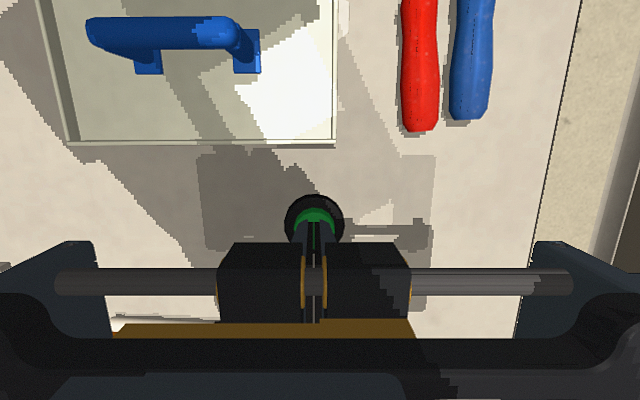

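Fingertips are centred above the green button. I'll descend, watching the force.

Request:
arm_command(deltas=[[0,[0,0,-8],0],[0,[0,0,-15],0],[0,[0,0,-20],0],[0,[0,0,-24],0],[0,[0,0,-24],0],[0,[0,0,-24],0]])

```text
time_s: 62.4
ee_pos: [566.9, 325.6, 35.9]
ee_rot: [-175.7, 90.0, -176.1]
force: [0.2, 0.2, 0.6]
gripper_width: 0.3
```

Request:
arm_command(deltas=[[0,[0,0,-2],0],[0,[0,0,-3],0],[0,[0,0,-3],0]])

```text
time_s: 62.7
ee_pos: [567.0, 325.7, 33.2]
ee_rot: [43.1, 90.0, 42.7]
force: [0.0, 0.5, 1.5]
gripper_width: 0.5
```

Request:
arm_command(deltas=[[0,[0,0,-2],0],[0,[0,0,-3],0],[0,[0,0,-3],0]])

```text
time_s: 63.0
ee_pos: [567.0, 325.7, 30.3]
ee_rot: [40.0, 90.0, 39.6]
force: [-0.2, -0.6, 2.8]
gripper_width: 0.4
```

Request:
arm_command(deltas=[[0,[0,0,-1],0],[0,[0,0,-2],0],[0,[0,0,-2],0]])

```text
time_s: 63.3
ee_pos: [567.0, 325.7, 28.2]
ee_rot: [42.7, 90.0, 42.3]
force: [-0.0, -0.2, 3.4]
gripper_width: 0.4
```

Request:
arm_command(deltas=[[0,[0,0,-1],0],[0,[0,0,-1.5],0],[0,[0,0,-1.5],0]])

```text
time_s: 63.6
ee_pos: [567.1, 325.7, 27.3]
ee_rot: [35.9, 90.0, 35.5]
force: [-1.5, -1.4, 6.6]
gripper_width: 0.1
```

Request:
arm_command(deltas=[[0,[0,0,-1],0],[0,[0,0,-1.5],0],[0,[0,0,-1.5],0],[0,[0,0,-1.5],0]])

```text
time_s: 64.0
ee_pos: [567.1, 325.7, 27.2]
ee_rot: [33.8, 89.9, 33.4]
force: [-2.6, -1.9, 14.4]
gripper_width: -0.1
```

It's bottomed out: 14 N with no further motion, after about 6 mm of travel from first contact. I'll retreat straight up and look.

Request:
arm_command(deltas=[[0,[0,0,4],0],[0,[0,0,12],0],[0,[0,0,30],0],[0,[0,0,60],0],[0,[0,0,100],0],[0,[0,0,150],0],[0,[-30,-10,170],0],[0,[-60,-20,170],0],[0,[-90,-20,170],0],[0,[-90,-20,170],0],[0,[-90,-20,170],0]])

```text
time_s: 65.1
ee_pos: [476.7, 305.6, 195.1]
ee_rot: [-11.5, 90.0, -11.8]
force: [0.1, 0.0, 0.3]
gripper_width: 0.2
```

```bash
python3 look.py 35; python3 crop.py c35 side 280 400 100 200; python3 crop.py c35t top 370 470 140 220
```

```text
top 0.74 [401. 181.] 204 mean [ 560.4 -170.6] rect [ 560.7 -170.3] [44.6 38.7] axis 121.8
top 0.68 [427. 176.] 205 mean [ 575.  -254.3] rect [ 575.4 -251.8] [34.7 53.9] axis 122.3
top 0.49 [414. 181.] 199 mean [ 568.4 -212.4] rect [ 567.4 -211.5] [45.1 41.6] axis 131.1
[477.8 305.7 194.7] jaw 89.6 [ 31.  19.  93.  -0.  68. -58.] 0.5 65.25 [-0.4  0.1  0.4]
scale 5.8
[477.8 305.7 194.6] jaw 89.6 0.2 65.3 [-0.4  0.4  0.7]
scale 7.25
[477.7 305.6 194.6] jaw 89.6 0.2 65.35 [-0.3  0.7 -0.9]
```

View pics/s35.png

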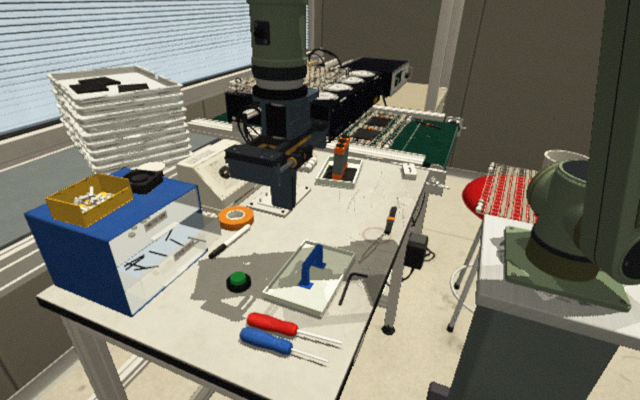

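View pics/c35.png

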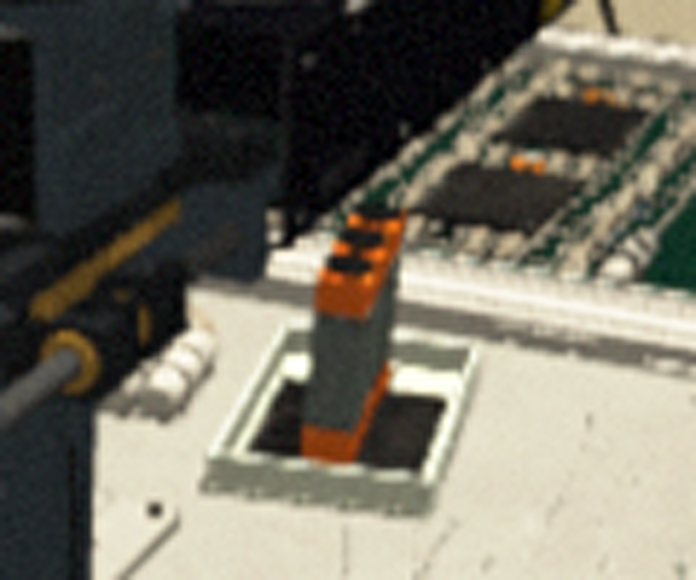

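View pics/c35t.png

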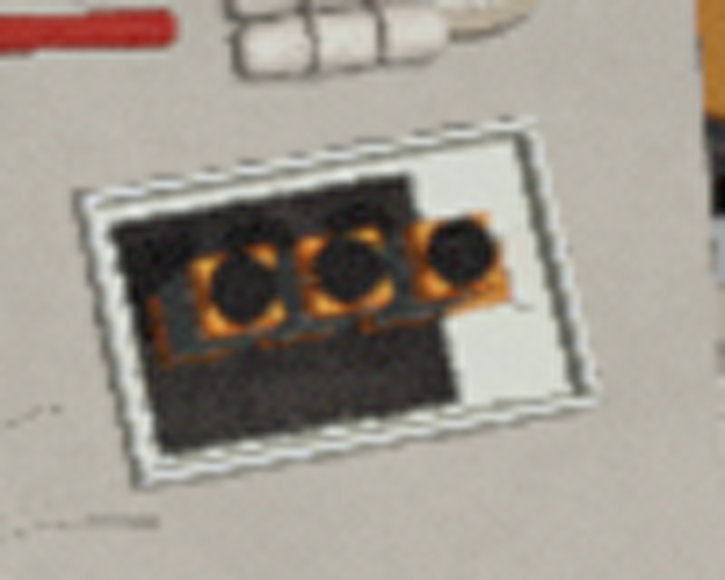

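All three weights stand as before, with their tops at the same pixels. The tray is flat, the button has sprung back and the robot is clear. Handing in.

```bash
python3 -c "
from workcell import env
print(env.job_done())"
```

```text
the job is handed in; nothing more can be done
None
```

I handed the job in at about 65 s. The upper tray is on the bench, all three weights stand heavy end down on the glass, and the green button was pressed fully down once.

- **Tray:** my first grip closed too late and missed the handle without moving the tray; the second held. It lies flat at about (449, 250), clear of the lower tray.
- **Weights:** there were three. I found each heavy end by letting it swing in a 4 N grip. In all three cases the weight stopped about 17–25° short of vertical and also slid in the grip. I straightened them by shaking or dragging on the bench, let them stand, regripped them upright and moved them to the glass. One weight had also been knocked aside before I got to it, so I measured it again.
- **Button:** it bottomed out after about 6 mm at 14 N and sprang back.

**Last checks:**
- The three bases sit inside the glass with about 8 mm or more to spare at the edges.
- The weights looked the same before and after the press, and the tray is flat.
- One disagreement remains. The tops of all three weights appear 5–7 mm off where upright weights should be, all in the same direction. That is either a small lean of about 4° or camera error; I could not tell which.

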